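# Fit the pressure roller in the mounting press and latch it

### The arm

A 6-joint arm with a two-finger parallel gripper is mounted at the origin on the work surface. World frame = base frame: x ahead of the robot, y to its left, z up, the work surface at z = 0. Lengths are in m, angles in rad, forces in N, time in s.
With the tool pointing down it reaches from about 0.275 to 0.75 m from the base axis. Payload 10.2 kg.
Tool frame: the origin (TCP) lies on the centre line of the jaws, within the pads' length; the fingertips stand 17 mm ahead of it and the grasp point (between the pads) lies 2 mm behind it (robot.tcp_to_tips is the distance from the TCP to the fingertips, in m); z points along the fingers, y is the direction in which the jaws open and shut (so a half turn about z gives the same grasp; the last joint's range is limited). The gripper opens to 85 mm and grips with 20 to 120 N. Pads are 22 mm wide; open, the fingers measure 114 mm over their backs; the gripper's body (76 mm by 85 mm) begins 54 mm behind the grasp point. The pads swing forward as they close: fully open they stand 13 mm farther back than shut.
Start: joints at [0.958, 0.313, 1.498, -0, 1.331, -0.223], TCP at [0.2, 0.486, 0.248] pointing down, gripper open.
Joint ranges: [-2.94, 2.94], [-0.97, 2.17], [0.19, 2.56], [-1.23, 4.37], [0.02, 3.11], [-2.88, 2.88]. Speed limits (rad/s): [2.39, 2.39, 3.01, 3.14, 3.14, 3.14].

### API

Orientations are given as [roll, pitch, yaw] about the fixed x, y, z axes, in that order (R = Rz(yaw) Ry(pitch) Rx(roll)).
In Python, from plant import robot, read_camera, sign_off gives the robot as it stands.
- The arm moves only by the tool move_arm, never from a script. Its argument "motion" is a list of rows, each a list of 4 numbers: the shift along the world's x, y, z in m, then the turn about the world's z in rad. A call has 1 to 5 rows; each row shifts and turns the pose as measured when the row begins; what a row does not reach is not made up. A row lasts 1/10 s, in which the tool goes at most 50 mm and 8.59 degrees, less where a joint would pass 70% of its speed; a pose out of reach is approached as far as the arm can. A call is refused whole if a number of a shift passes 0.05 or a number of a turn 0.15, either way. A call with a gripper value outside its range is refused whole. "fingers" is the finger opening in m, from 0 to 0.0854, set as the call begins (left out, the last holds). The fingers move at their own pace and stop on an object; "force" is the grip in N (left out, the last holds). Time passes only in rows, so rows that do not move let the fingers close. It gives the time, the measured TCP pose, the force and the opening at its end, in the units of the state.
- robot.get_obs(): the state, without advancing time (a new reading comes with each control period).
- read_camera(name): name is "scene" or "top" or "wrist"; returns a dict with "img" (420x560x3 uint8, blue, green, red), "range_z" (420x560 float32, m along the optical axis (not along the pixel's ray), 0 where there is no reading), "fovy" (degrees; the focal length in pixels is half the picture's height over the tangent of half this angle, whatever the lens; pixels are square), "cx", "cy" (the principal point, pixels), "position" and "attitude" of the camera in the world. Camera axes: x right, y down, z forward; pixel columns grow to the right and rows downward; lengths in m; the calibration is good to about 2 mm. A picture is of the moment at which its call begins.
- sign_off(): hands the job in, once; it reports no verdict.
The state is a dict: "clock": time; "qpos": joint angles; "dq": joint speeds; "joint_efforts": joint torques, N m; "tcp_pos": TCP position; "tcp_rot": TCP orientation; "wrist_force": force on the tool from outside, world axes, zero at the start; "torque": the same for the moment, N m; "opening": finger opening in m.
Only numpy, scipy, OpenCV 4.12 (cv2) and the standard library are available. Lean on these libraries where they do the work, as an engineer would, in place of code of your own. Each camera call takes 0.05 s, during which the arm holds its last target.

### The job

Fit the large pressure roller from the wooden stand into the mounting press: slide its short journal fully home in the closed bearing, past the spring plunger, with its long journal down in the open slot of the other side frame. Then swing the keeper bar across, lift it over the lip of its catch and let it drop right down into the notch above the long journal. Leave the smaller spare roller in the stand and everything else where it is.

Things in the scene. Friction and masses are not known exactly. Their poses are not given: they have to be found in the camera images.
- roller: Large roller, 202 mm: black rubber barrel 48 mm diameter, 114 long; steel journals 14 mm diameter. Origin: barrel's centre. z axis along it to the LONG journal (z +57 to +115 mm); SHORT journal z -57 to -85, coned tip, groove round it 9 mm wide, centred 13 mm from the barrel. Starts upright in either hole of the stand, short end down. 0.33 to 0.53 kg. Lying, its axis is 24 mm high and it can roll.
- stand: Fixed wooden block 240 x 100 x 45 mm, holding two rollers upright. Origin: centre of its underside, z up; holes 18 mm wide, 36 deep at x = -70 and +70 mm, y = 0. The barrel stands on the block's top (45 mm high); raise it 28 mm or more to draw the short journal out.
- press: Fixed roller press 250 x 262 mm: two grey side frames, lower rubber roller (top 78 mm high), feed tables (62). Origin: middle of its underside; x away from the robot, y left along the rollers, z up. Right frame (y -85 to -117 mm, 126 high) has the closed bearing. Left frame (y +71 to +85, 114 high) has a slot open at the top. 156 mm between frames; crank at the left to y = 152, below 65.
- seat (a point): Where the roller's centre lies when home: press frame (0, -28, 104) mm, its z axis along the press's +y, barrel's end against the bearing. To fit it, lower it level with its centre at y = +2 to +12 mm (long journal over the slot, short tip just clear of the bearing), at seat height, then slide it about 35 mm to the press's -y.
- bore_mouth (a point): Mouth of the bearing, press frame (0, -85, 104) mm: a hole 17 x 17 mm (floor at 97), 28 deep, open to +y. A spring plunger in its -x side, 13 mm inside, presses on the journal with 4 to 6 N: it rides over the coned tip (about 10 N of push with friction) and drops in the groove when the roller is home.
- latch_knob (a point): Grip point of the keeper bar's knob: a round upright steel peg, 16 mm diameter, 40 mm high, standing on the bar's free end 145 mm from the pivot; the point is on its axis 18 mm below its top and 22 mm above the bar's upper face. The bar is 12 x 12 mm steel, 0.17 kg.
- latch_pivot (a point): Pivot of the keeper bar on the far end of the left side frame: press frame (60, 78, 122) mm. The bar swings flat about the vertical and lifts about a level pin there.
- latch_swing (a joint): Swing of the keeper bar about the vertical through its pivot, rad. 0 = along the left side frame over the slot, free end towards the press's -x (the robot); positive = swung outwards to the press's +y. Starts at 0.95 to 1.3, stays where it is left; range -0.03 to 1.6.
- latch_lift (a joint): Lift of the bar about its level pin, rad; positive = free end up; it falls by its weight. 0 = level, on the notch's floor; -0.05 = drooping when swung out. The catch stands on the side frame 115 mm from the pivot: notch 18 mm wide, outer lip 12 mm above its floor, inner wall 25 mm that stops the bar. The bar clears the lip at 0.14 and more.
- spare: Smaller spare roller (barrel 34 mm diameter, 70 mm long; top of its upper journal 143 mm above the desk) upright in the other hole of the stand. Origin: centre of its barrel. Leave it there.
- ink: Bystander: squat ink jar, 44 mm diameter, 75 mm high.
- tape: Bystander: ring of tape, 100 mm diameter, 24 mm high, lying flat.
- eraser: Bystander: white eraser 60 x 26 x 14 mm.
- rule: Bystander: flat steel rule, 30 x 200 x 4 mm, lying.
- brush: Bystander: brush 160 mm long, lying.
- pot: Bystander: white pot of pens, 72 mm diameter, about 155 mm high.
- fixative: Bystander: spray can of fixative, 52 mm diameter, 170 mm high.
- slot_floor (a point): Middle of the floor of the open slot in the left side frame: press frame (0, 78, 97) mm; slot 17 mm wide in x, open at the top (114 mm high). The long journal lies on it.
- cutmat: Grey cutting mat, 300 x 190 mm (x, y), paper-thin, flat on the desk between the stand and the press: a clear place to lay the roller down (a brush may lie over its edge nearest the robot). Origin: its middle.

How it is judged:
By the outcome, as a careful person would: the job done as asked, in the order asked, and still so for the second after the job is handed in, with the robot touching nothing.
It also fails if it takes over 72 s, if anything falls off the work surface, if the arm or the gripper's body presses on something with over 40 N, if the wrist force passes 120 N, or if a joint passes its speed limit or range.

## Working session

There is one attempt and no reset: what is moved stays moved. The work goes in short steps, Python scripts to look and compute and a tool call to move; the robot and the scene stay as the last step left them, time stands still between calls to the robot, and variables do not carry over. Pictures are saved under pics/ and viewed, and the job is handed in when it is done.

Besides the shell and the picture viewer there is one more tool, called after "Request:" as name(argument=value, ...), one argument or row to a line, values as JSON. move_arm: Moves the arm, as the interface text tells. Its arguments: {"type":"object","properties":{"motion":{"type":"array"},"fingers":{"type":"number"},"force":{"type":"number"}},"required":["motion"]}

```bash
ls; mkdir -p pics; cat > h.py <<'E'
import numpy as np, cv2
from scipy.spatial.transform import Rotation as R
from plant import robot, read_camera, sign_off
def cam(n):
    c=read_camera(n); c['f']=c['img'].shape[0]/2/np.tan(np.radians(c['fovy'])/2)
    return c
def rot(c):
    a=np.array(c['attitude'],float)
    if a.shape==(3,3): return a
    if a.size==3: return R.from_euler('xyz',a).as_matrix()
    return None
def pts(c):
    h,w=c['range_z'].shape; u,v=np.meshgrid(np.arange(w),np.arange(h)); z=c['range_z']
    p=np.stack([(u-c['cx'])/c['f']*z,(v-c['cy'])/c['f']*z,z],-1)
    return p@rot(c).T+np.array(c['position'])
def proj(c,P):
    q=(np.atleast_2d(P)-np.array(c['position']))@rot(c)
    return np.c_[q[:,0]/q[:,2]*c['f']+c['cx'],q[:,1]/q[:,2]*c['f']+c['cy']]
def onplane(c,u,v,z):
    d=rot(c)@np.array([(u-c['cx'])/c['f'],(v-c['cy'])/c['f'],1.]); p=np.array(c['position'])
    return p+d*(z-p[2])/d[2]
E
python3 - <<'E'
from h import *
print(robot.get_obs())
for n in ['scene','top','wrist']:
    c=cam(n); print(n,c['fovy'],c['cx'],c['cy'],c['position'],c['attitude'],c['f']); cv2.imwrite(f'pics/{n}0.png',c['img'])
    np.savez(f'{n}0.npz',**{k:v for k,v in c.items()})
E
```

```text
pics
{'clock': 0.0, 'qpos': array([ 9.57597026e-01,  3.13474243e-01,  1.49845747e+00,  2.06527695e-05,
        1.33099172e+00, -2.23398441e-01]), 'dq': array([-8.80633323e-04, -1.85611917e-04,  6.81260418e-04,  1.03912317e-03,
        2.99646759e-04,  7.52938596e-05]), 'joint_efforts': array([ 6.50218499e-05, -4.12267399e+01, -2.59744889e+01, -1.78483556e-04,
        4.13499321e-03,  1.78556195e-05]), 'tcp_pos': array([0.19936724, 0.48541427, 0.24771498]), 'tcp_rot': array([-3.14029939e+00, -3.14383772e-04,  2.75178667e+00]), 'wrist_force': array([ 0.19611089, -0.34386134, -0.23482393]), 'torque': array([ 0.02726211,  0.00863733, -0.00789112]), 'opening': 0.08519608326822425}
scene 52.04098633421436 278.57295673353303 203.44405754867861 [1.2489671  0.41773983 0.89330287] [-2.33824904 -0.01204841  2.1497088 ] 430.17323260446415
top 42.68432338781802 280.96977711800884 205.69692283049548 [ 0.31066582 -0.01235738  1.35527471] [-2.96460462 -0.00414597 -1.55548231] 537.45323569998
wrist 62.65355084562213 284.06750099632904 209.75980226179797 [0.12326487 0.51644534 0.37325463] [2.81826325e+00 1.27452808e-03 1.18044414e+00] 345.0259971290213
```

View pics/scene0.png

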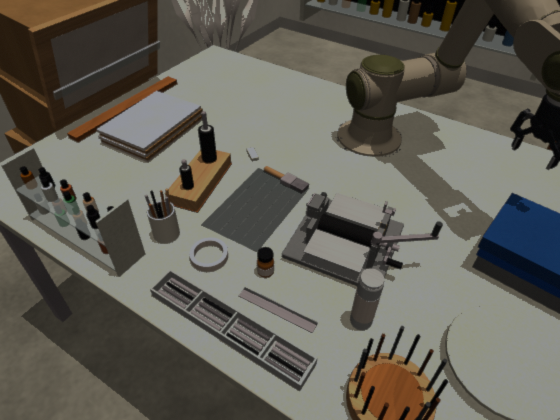

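View pics/top0.png

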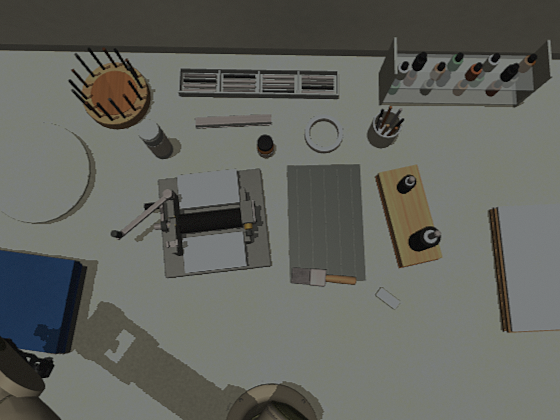

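View pics/wrist0.png

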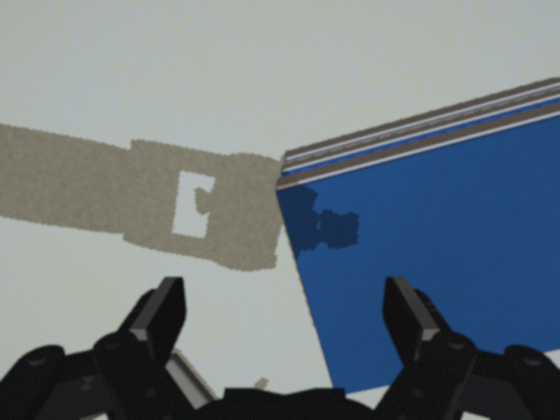

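The scene view shows the stand at (200,178), with the large roller standing in its hole nearer the robot at (207,145). The press is at (345,235), with the bar and knob swung out to (437,228). In the top view the roller's top is near (430,235), the mat centre near (327,222) and the press near (215,222). Next I'll measure them.

```bash
python3 - <<'E'
from h import *
c=dict(np.load('top0.npz')); 
for k in c: 
    if c[k].shape==(): c[k]=float(c[k])
P=pts(c); Z=P[...,2]
print('desk z',np.median(Z[300:340,330:370]))
def rect(mask,name):
    cs=max(cv2.findContours(mask.astype(np.uint8),0,2)[0],key=cv2.contourArea)
    q=P[mask]; r=cv2.minAreaRect(q[:,:2].astype(np.float32)*1000); print(name,r,mask.sum())
def box(u0,v0,u1,v1):
    m=np.zeros(Z.shape,bool); m[v0:v1,u0:u1]=1; return m
rect(box(365,155,450,280)&(abs(Z-.045)<.006),'standtop')
m=box(150,155,285,290)&(Z>.006)&(Z<.03); print(np.histogram(Z[box(150,155,285,290)],bins=np.arange(-.005,.2,.01)))
m=box(280,155,375,290)
g=c['img'].mean(2)
for name,b,z0,z1 in [('roller journal top',box(400,215,450,260),.19,.26),('roller barrel top',box(400,215,450,260),.15,.165),('spare top',box(385,165,425,200),.13,.15),('knob',box(105,225,130,245),.14,.19),('bar',box(100,180,180,250),.115,.14),('rightframe',box(235,160,275,260),.118,.135),('leftframe',box(150,170,190,265),.105,.119),('tables',box(170,160,260,275),.055,.067),('rightlow',box(235,160,285,290),.095,.135)]:
    q=P[b&(Z>z0)&(Z<z1)]
    if len(q): print(name,len(q),q.mean(0).round(4),np.median(q[:,2]).round(4)); 
    if len(q)>20: print('   ',cv2.minAreaRect(q[:,:2].astype(np.float32)*1000))
cv2.imwrite('pics/press_top.png',cv2.resize(c['img'][150:300,90:290],None,fx=4,fy=4,interpolation=2)[:600,:800])
zz=np.clip(Z/.2*255,0,255).astype(np.uint8); cv2.imwrite('pics/press_z.png',cv2.resize(zz[150:300,90:290],None,fx=4,fy=4,interpolation=0))
E
```

```text
desk z -0.0009714230217494624
standtop ((529.9683837890625, -331.4451904296875), (240.76126098632812, 103.45723724365234), 13.522541046142578) 3017
(array([6854,  229, 1642, 1871,   54,   98, 4201,  970,  555,  163,   84,
        310,  338,  251,   88,    0,    0,    0,    0,    0]), array([-0.005,  0.005,  0.015,  0.025,  0.035,  0.045,  0.055,  0.065,
        0.075,  0.085,  0.095,  0.105,  0.115,  0.125,  0.135,  0.145,
        0.155,  0.165,  0.175,  0.185,  0.195]))
roller journal top 55 [ 0.4603 -0.3459  0.2106] 0.2142
    ((460.80328369140625, -347.0819396972656), (13.227744102478027, 12.401826858520508), 7.882870197296143)
roller barrel top 288 [ 0.4596 -0.3444  0.1582] 0.1585
    ((461.3885803222656, -347.532958984375), (46.28522491455078, 46.61708450317383), 57.50864791870117)
spare top 36 [ 0.5964 -0.3144  0.1397] 0.1406
    ((596.3494262695312, -315.1240234375), (12.670065879821777, 12.343424797058105), 9.473535537719727)
knob 57 [0.4563 0.3587 0.1557] 0.1582
    ((456.7050476074219, 360.06951904296875), (14.830530166625977, 14.69287395477295), 63.937564849853516)
bar 528 [0.4986 0.2839 0.1235] 0.1229
    ((484.76568603515625, 299.2657470703125), (134.26065063476562, 141.3771209716797), 9.760409355163574)
rightframe 314 [0.5168 0.0647 0.1252] 0.1252
    ((517.1238403320312, 63.90966033935547), (52.757659912109375, 34.740360260009766), 6.811031341552734)
leftframe 332 [0.4838 0.2417 0.1135] 0.1137
    ((490.9708251953125, 258.2066345214844), (149.91949462890625, 58.233497619628906), 9.706242561340332)
tables 4401 [0.5019 0.1579 0.0614] 0.0615
    ((505.61309814453125, 157.2501678466797), (242.75782775878906, 181.56787109375), 7.228468894958496)
rightlow 422 [0.5079 0.0638 0.1212] 0.124
    ((503.4466247558594, 62.12904739379883), (80.32071685791016, 34.8879508972168), 7.179180145263672)
```

View pics/press_top.png

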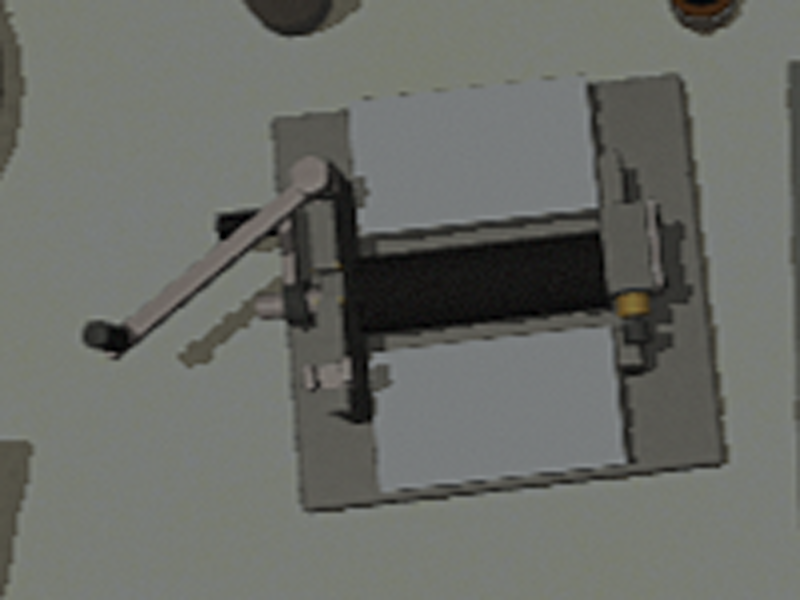

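View pics/press_z.png

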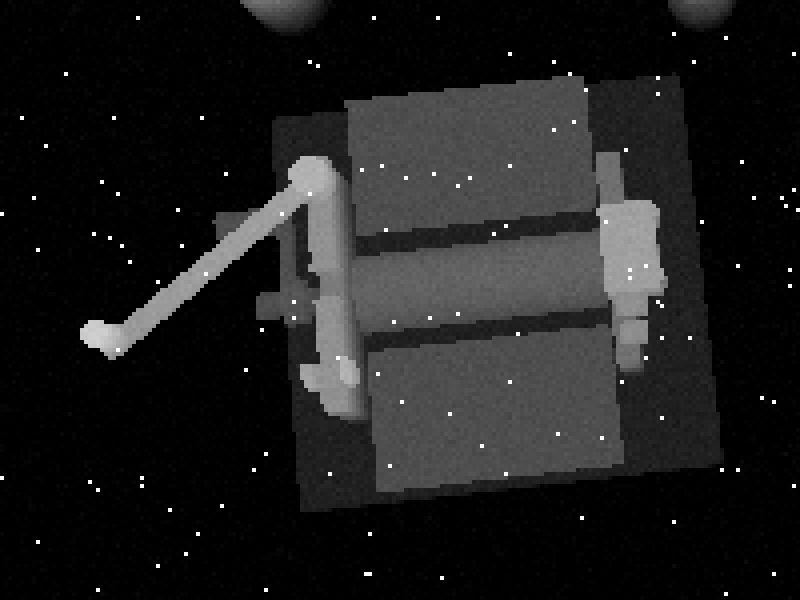

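```bash
python3 - <<'E'
from h import *
c=dict(np.load('top0.npz')); 
for k in c: 
    if c[k].shape==(): c[k]=float(c[k])
P=pts(c); Z=P[...,2]+.001
img=c['img']
def box(u0,v0,u1,v1):
    m=np.zeros(Z.shape,bool); m[v0:v1,u0:u1]=1; return m
b=box(150,155,285,290)
# bright tables
m=(b&(abs(Z-.062)<.005)&(img.min(2)>110)).astype(np.uint8)
n,l,s,_=cv2.connectedComponentsWithStats(m)
for i in range(1,n):
    if s[i,4]>500:
        q=P[l==i]; print(s[i],cv2.minAreaRect(q[:,:2].astype(np.float32)*1000))
# base plate
q=P[b&(Z>.012)&(Z<.035)]; print('base',np.median(q[:,2]),cv2.minAreaRect(q[:,:2].astype(np.float32)*1000))
m=(b&(Z>.005)&(Z<.2)).astype(np.uint8); m=cv2.morphologyEx(m,cv2.MORPH_OPEN,np.ones((3,3)))
psi=np.radians(7.2); Rm=np.array([[np.cos(psi),np.sin(psi)],[-np.sin(psi),np.cos(psi)]])
def ext(q,n):
    r=q[:,:2]@Rm.T*1000; print(n,len(r),'x',np.percentile(r[:,0],[1,50,99]).round(1),'y',np.percentile(r[:,1],[1,50,99]).round(1))
ext(P[b&(abs(Z-.126)<.004)&box(235,160,275,260)],'right top')
ext(P[b&(abs(Z-.114)<.004)&box(165,170,185,265)],'left top')
lr=P[b&(abs(Z-.076)<.004)&box(180,190,240,240)]; ext(lr,'lower roller')
r=lr[:,:2]@Rm.T; print('lr slope',np.polyfit(r[:,1],r[:,0],1))
ext(P[b&(Z>.13)&(Z<.145)&box(160,230,185,255)],'catch')
ext(P[b&(Z>.12)&(Z<.145)&box(160,185,176,200)],'pivot')
m=box(276,150,372,295)&(abs(Z)<.006)&(img.max(2)<100)
m=cv2.morphologyEx(m.astype(np.uint8),cv2.MORPH_OPEN,np.ones((5,5)))
q=P[m>0]; print('mat',cv2.minAreaRect(q[:,:2].astype(np.float32)*1000))
E
```

```text
[ 176  169   63   39 1815] ((583.4669799804688, 168.28408813476562), (85.43350219726562, 147.93734741210938), 7.158831596374512)
[ 183  232   63   41 1945] ((427.52874755859375, 147.01217651367188), (84.01705932617188, 146.35740661621094), 7.349462509155273)
base 0.025218876824049663 ((538.3410034179688, 144.93699645996094), (313.14459228515625, 292.2288513183594), 7.271053791046143)
right top 281 x [495.8 520.4 546.6] y [-17.4  -0.7  15.7]
left top 266 x [446.  500.6 593.7] y [165.5 178.2 186.9]
lower roller 686 x [502.7 520.2 538.5] y [ 21.7  93.1 163.6]
lr slope [-0.0052101   0.52112329]
catch 24 x [458.2 464.7 472. ] y [163.6 166.7 192.1]
pivot 106 x [568.7 577.  589.9] y [168.6 178.9 198.1]
mat ((514.87255859375, -127.73175048828125), (301.5267639160156, 188.85379028320312), 2.164823532104492)
```

Request:
move_arm(
  motion=[
    [0.015, -0.047, 0, -0.06],
    [0.015, -0.047, 0, -0.06],
    [0.015, -0.047, 0, -0.06],
    [0.015, -0.047, 0, -0.06],
    [0.015, -0.047, 0, -0.06],
  ],
  fingers=0.085,
  force=40,
)

```text
clock: 0.65
tcp_pos: [0.2727, 0.2479, 0.2455]
tcp_rot: [-3.139, -0.001, 2.45]
wrist_force: [2.2, 0.3, 0.1]
opening: 0.0851
```

Request:
move_arm(
  motion=[
    [0.015, -0.047, 0, -0.06],
    [0.015, -0.047, 0, -0.06],
    [0.015, -0.047, 0, -0.06],
    [0.015, -0.047, 0, -0.06],
    [0.015, -0.047, 0, -0.06],
  ],
)

```text
clock: 1.15
tcp_pos: [0.3458, 0.0085, 0.246]
tcp_rot: [-3.141, 0.001, 2.139]
wrist_force: [0.8, 0.2, -0.8]
opening: 0.085
```

Request:
move_arm(
  motion=[
    [0.015, -0.047, 0, -0.06],
    [0.015, -0.047, 0, -0.06],
    [0.015, -0.047, 0, -0.06],
    [0.015, -0.047, 0, -0.06],
    [0.015, -0.047, 0, -0.06],
  ],
)

```text
clock: 1.65
tcp_pos: [0.4187, -0.2307, 0.2459]
tcp_rot: [3.141, 0.002, 1.822]
wrist_force: [1.2, -0.2, 0.1]
opening: 0.0848
```

Request:
move_arm(
  motion=[
    [0.014, -0.039, 0.004, -0.042],
    [0.014, -0.039, 0, -0.042],
    [0.014, -0.039, 0, -0.042],
    [0, 0, 0, 0],
  ],
)

```text
clock: 2.05
tcp_pos: [0.4613, -0.3576, 0.2472]
tcp_rot: [-3.141, -0.0, 1.684]
wrist_force: [1.0, 0.7, -0.5]
opening: 0.0853
```

```bash
python3 - <<'E'
from h import *
o=robot.get_obs(); print(o['tcp_pos'],o['tcp_rot'])
c=cam('wrist'); cv2.imwrite('pics/w1.png',c['img']); P=pts(c);Z=P[...,2]
for z0,z1 in [(.207,.225),(.15,.168)]:
    q=P[(Z>z0)&(Z<z1)&(abs(P[...,0]-.461)<.05)&(abs(P[...,1]+.347)<.05)]; print(len(q), cv2.minAreaRect(q[:,:2].astype(np.float32)*1000) if len(q)>5 else '')
E
```

```text
[ 0.46127413 -0.35760202  0.24718229] [-3.14070283e+00 -4.29244246e-04  1.68363182e+00]
679 ((457.0306396484375, -349.69854736328125), (14.010721206665039, 14.163430213928223), 58.16705322265625)
3156 ((456.7957763671875, -348.2900695800781), (47.23860168457031, 44.92365646362305), 3.3068904876708984)
```

View pics/w1.png

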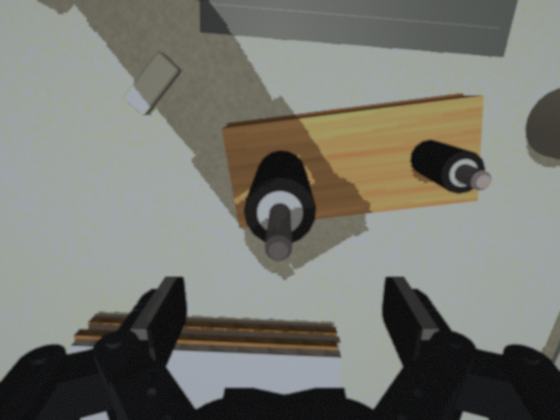

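The wrist view shows the roller's top at (279,248) and the barrel top at (280,210), between the fingers. The spare stands at (480,180).

Request:
move_arm(
  motion=[
    [-0.002, 0.009, 0, 0.014],
    [0, 0, -0.026, 0],
    [0, 0, -0.026, 0],
    [0, 0, 0, 0],
  ],
)

```text
clock: 2.5
tcp_pos: [0.4582, -0.341, 0.1953]
tcp_rot: [-3.141, -0.001, 1.706]
wrist_force: [-0.1, -0.3, -0.4]
opening: 0.0847
```

Request:
move_arm(
  motion=[
    [0, 0, 0, 0],
    [0, 0, 0, 0],
    [0, 0, 0, 0],
    [0, 0, 0, 0],
    [0, 0, 0, 0],
  ],
  fingers=0.0,
)

```text
clock: 3.0
tcp_pos: [0.459, -0.3395, 0.2009]
tcp_rot: [3.138, 0.004, 1.71]
wrist_force: [-3.6, -1.0, -1.9]
opening: 0.0128
```

Request:
move_arm(
  motion=[
    [0, 0, 0, 0],
    [0, 0, 0, 0],
  ],
  fingers=0.05,
)

```text
clock: 3.2
tcp_pos: [0.4591, -0.3397, 0.2013]
tcp_rot: [3.138, 0.005, 1.71]
wrist_force: [0.9, 0.4, -1.2]
opening: 0.0412
```

Request:
move_arm(
  motion=[
    [0, -0.008, -0.002, -0.008],
    [0, 0, 0, 0],
    [0, 0, 0, 0],
  ],
)

```text
clock: 3.5
tcp_pos: [0.4591, -0.3487, 0.199]
tcp_rot: [3.138, 0.005, 1.701]
wrist_force: [-0.5, -0.1, -0.3]
opening: 0.0499
```

```bash
python3 - <<'E'
from h import *
o=robot.get_obs(); print(o['tcp_pos'],o['tcp_rot'],o['opening'],o['wrist_force'])
c=cam('wrist'); cv2.imwrite('pics/w2.png',c['img'])
E
```

```text
[ 0.45909369 -0.34868621  0.19895922] [3.13796374 0.00461525 1.70061387] 0.049899902439639154 [-0.46517186 -0.06950247 -0.32918349]
```

View pics/w2.png

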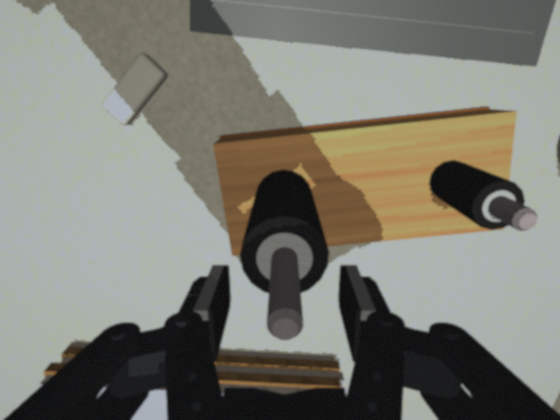

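The wrist view shows the journal top at (286,322), centred between the half-open fingers. I'll close, then lift.

Request:
move_arm(
  motion=[
    [0, 0, 0, 0],
    [0, 0, 0, 0],
    [0, 0, 0, 0],
    [0, 0, 0, 0],
  ],
  fingers=0.0,
  force=40,
)

```text
clock: 3.95
tcp_pos: [0.4591, -0.3486, 0.199]
tcp_rot: [3.138, 0.005, 1.701]
wrist_force: [1.4, -0.3, -0.7]
opening: 0.013
```

Request:
move_arm(
  motion=[
    [0, 0, 0.02, 0],
    [0, 0, 0.02, 0],
    [0, 0, 0.02, 0],
    [0, 0, 0, 0],
  ],
)

```text
clock: 4.35
tcp_pos: [0.458, -0.3472, 0.2575]
tcp_rot: [-3.141, -0.002, 1.701]
wrist_force: [0.4, -0.7, -2.8]
opening: 0.0128
```

```bash
python3 - <<'E'
from h import *
o=robot.get_obs(); print(o['tcp_pos'],o['tcp_rot'],o['opening'],o['wrist_force'])
c=cam('wrist'); cv2.imwrite('pics/w3.png',c['img'])
c=cam('scene'); cv2.imwrite('pics/s3.png',cv2.resize(c['img'][90:300,100:380],None,fx=2.5,fy=2.5))
E
```

```text
[ 0.45803164 -0.34717849  0.25750813] [-3.14078915e+00 -1.70948163e-03  1.70108601e+00] 0.012843717419614764 [ 0.35646574 -0.66578311 -2.76892792]
```

View pics/s3.png

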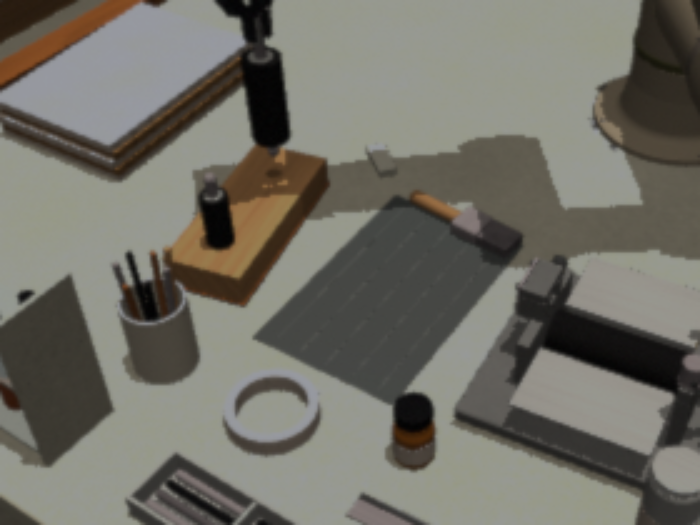

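Request:
move_arm(
  motion=[
    [0.019, 0.03, 0, 0],
    [0.019, 0.03, 0, 0],
    [0.019, 0.03, 0, 0],
    [0.019, 0.03, 0, 0],
    [0, 0, 0, 0],
  ],
)

```text
clock: 4.95
tcp_pos: [0.5329, -0.2213, 0.245]
tcp_rot: [-3.128, -0.016, 1.697]
wrist_force: [0.7, -1.8, -4.5]
opening: 0.0129
```

Request:
move_arm(
  motion=[
    [0, 0, -0.025, 0],
    [0, 0, -0.025, 0],
    [0, 0, -0.013, 0],
    [0, 0, 0, 0],
  ],
)

```text
clock: 5.35
tcp_pos: [0.5335, -0.2212, 0.179]
tcp_rot: [-3.13, -0.014, 1.7]
wrist_force: [0.5, 0.4, 9.9]
opening: 0.0127
```

Request:
move_arm(
  motion=[
    [-0.002, 0.012, -0.002, 0],
    [-0.002, 0.012, -0.003, 0],
    [-0.002, 0.012, -0.004, 0],
    [0, 0, 0, 0],
  ],
)

```text
clock: 5.75
tcp_pos: [0.5289, -0.1898, 0.1761]
tcp_rot: [-3.14, 0.002, 1.699]
wrist_force: [-1.9, -1.0, -1.0]
opening: 0.0126
```

```bash
python3 - <<'E'
from h import *
c=cam('scene'); cv2.imwrite('pics/s4.png',cv2.resize(c['img'][90:300,100:380],None,fx=2.5,fy=2.5))
E
```

```text
(no output)
```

View pics/s4.png

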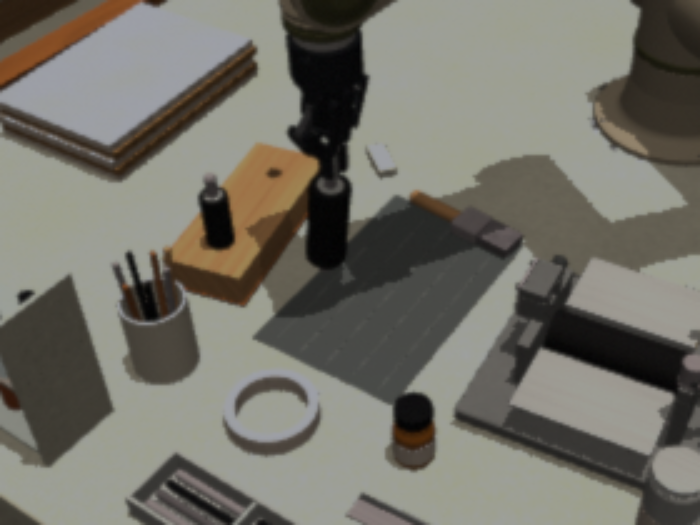

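Request:
move_arm(
  motion=[
    [-0.002, 0.016, -0.004, 0],
    [-0.002, 0.016, -0.006, 0],
    [-0.002, 0.014, -0.008, 0],
    [-0.002, 0.012, -0.008, 0],
    [0, 0, 0, 0],
  ],
)

```text
clock: 6.3
tcp_pos: [0.5214, -0.1329, 0.1547]
tcp_rot: [3.137, 0.008, 1.696]
wrist_force: [-2.2, -0.3, 2.1]
opening: 0.0126
```

```bash
python3 - <<'E'
from h import *
c=cam('scene'); cv2.imwrite('pics/s5.png',cv2.resize(c['img'][90:300,100:380],None,fx=2.5,fy=2.5))
E
```

```text
(no output)
```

View pics/s5.png

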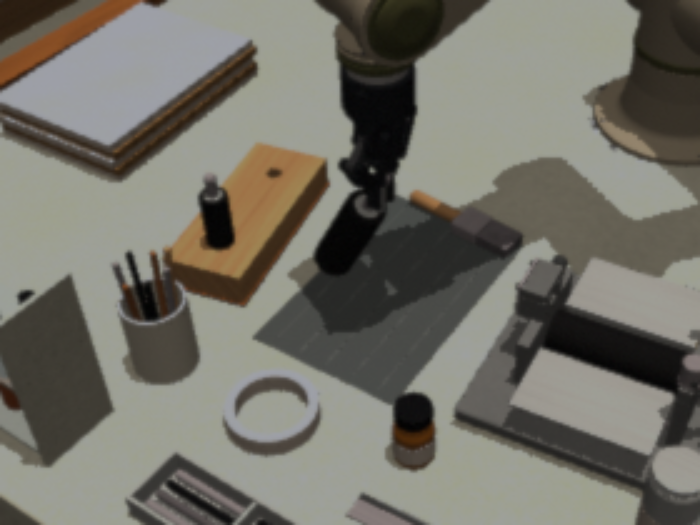

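Request:
move_arm(
  motion=[
    [-0.002, 0.014, -0.007, 0],
    [-0.002, 0.014, -0.009, 0],
    [-0.002, 0.013, -0.011, 0],
    [-0.002, 0.012, -0.012, 0],
    [-0.001, 0.01, -0.012, 0],
  ],
)

```text
clock: 6.85
tcp_pos: [0.5119, -0.0691, 0.1007]
tcp_rot: [3.135, 0.01, 1.693]
wrist_force: [1.5, -0.6, 0.2]
opening: 0.0126
```

Request:
move_arm(
  motion=[
    [-0.001, 0.01, -0.014, 0],
    [-0.001, 0.01, -0.014, 0],
    [-0.001, 0.008, -0.014, 0],
    [0, 0, 0, 0],
  ],
)

```text
clock: 7.25
tcp_pos: [0.5066, -0.0366, 0.053]
tcp_rot: [3.138, 0.008, 1.696]
wrist_force: [-0.5, 2.3, 1.1]
opening: 0.0128
```

```bash
python3 - <<'E'
from h import *
c=cam('scene'); cv2.imwrite('pics/s6.png',cv2.resize(c['img'][90:300,100:380],None,fx=2.5,fy=2.5))
E
```

```text
(no output)
```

View pics/s6.png

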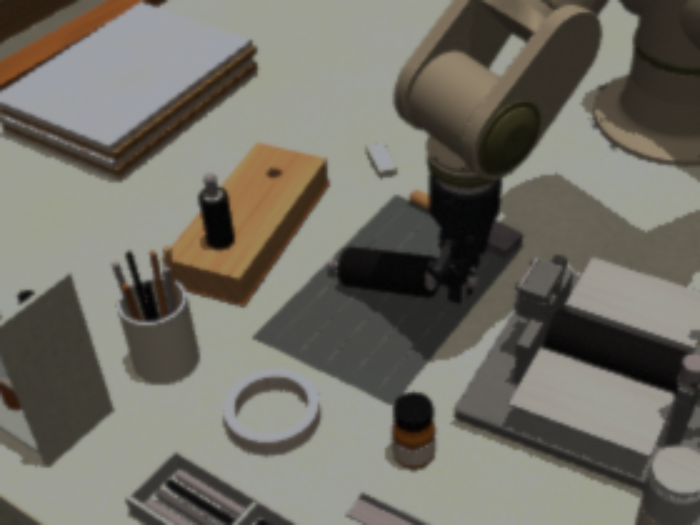

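Request:
move_arm(
  motion=[
    [0, 0.004, -0.012, 0],
    [0, 0.002, -0.012, 0],
    [0, 0, -0.006, 0],
    [0, 0, 0, 0],
  ],
)

```text
clock: 7.7
tcp_pos: [0.5072, -0.0308, 0.0221]
tcp_rot: [3.136, 0.008, 1.694]
wrist_force: [-0.4, 1.7, 0.4]
opening: 0.0126
```

Lying. I'll open a little at first, then check that it stays put.

Request:
move_arm(
  motion=[
    [0, 0, 0, 0],
    [0, 0, 0, 0],
    [0, 0, 0, 0],
  ],
  fingers=0.022,
)

```text
clock: 8.0
tcp_pos: [0.5076, -0.0317, 0.0224]
tcp_rot: [3.135, 0.008, 1.693]
wrist_force: [-0.2, -0.5, -0.2]
opening: 0.0221
```

Request:
move_arm(
  motion=[
    [0, 0, 0, 0],
    [0, 0, 0, 0],
    [0, 0, 0, 0],
  ],
  fingers=0.05,
)

```text
clock: 8.3
tcp_pos: [0.5079, -0.032, 0.0229]
tcp_rot: [3.134, 0.009, 1.693]
wrist_force: [-0.3, 0.8, 0.9]
opening: 0.0498
```

Request:
move_arm(
  motion=[
    [0, 0, 0.03, 0],
    [0, 0, 0.045, 0],
    [0.002, -0.03, 0.045, 0],
    [0.006, -0.045, 0.04, 0],
    [0, 0, 0, 0],
  ],
  fingers=0.085,
)

```text
clock: 8.8
tcp_pos: [0.5134, -0.099, 0.1786]
tcp_rot: [3.136, 0.009, 1.695]
wrist_force: [-0.1, -0.1, -0.8]
opening: 0.0853
```

```bash
python3 - <<'E'
from h import *
o=robot.get_obs(); print(o['tcp_pos'],o['tcp_rot'])
c=cam('wrist'); cv2.imwrite('pics/w7.png',c['img']); P=pts(c); Z=P[...,2]
np.savez('w7.npz',**c)
m=(Z>.012)&(Z<.06)&(P[...,0]>.43)&(P[...,0]<.6)&(P[...,1]>-.27)&(P[...,1]<.03)
m=cv2.morphologyEx(m.astype(np.uint8),cv2.MORPH_OPEN,np.ones((3,3)))>0
q=P[m]; print(len(q),cv2.minAreaRect(q[:,:2].astype(np.float32)*1000),q[:,2].max())
b=P[m&(Z>.035)]; print('crest',cv2.minAreaRect(b[:,:2].astype(np.float32)*1000),b.mean(0)); v=np.linalg.svd(b[:,:2]-b[:,:2].mean(0),full_matrices=0)[2][0]; print(v,np.arctan2(v[1],v[0]))
E
```

```text
[ 0.513356   -0.09896266  0.17861987] [3.13632948 0.009103   1.69515344]
12506 ((514.3991088867188, -120.15269470214844), (132.63299560546875, 319.1398010253906), 7.408172607421875) 0.04943542566540704
crest ((535.6881103515625, -172.84642028808594), (62.9333381652832, 225.1093292236328), 18.798954010009766) [ 0.52044498 -0.12316787  0.04394954]
[ 0.28722038 -0.95786453] -1.2794726536465215
```

View pics/w7.png

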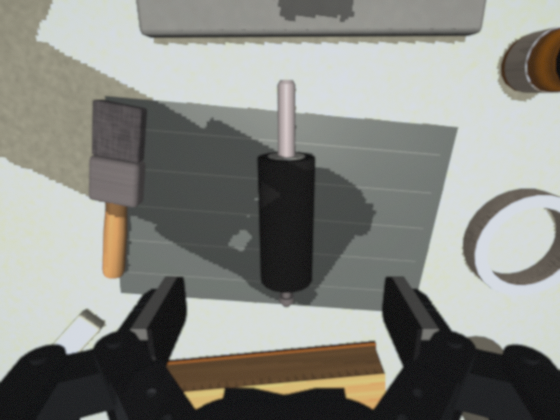

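The wrist view shows the roller lying still. The barrel spans rows 155 to 290 at column 286, and the long journal points up to (286,82). I'll measure its pose.

```bash
python3 - <<'E'
from h import *
c=dict(np.load('w7.npz')); 
P=pts(c); Z=P[...,2]
m=np.zeros(Z.shape,bool); m[70:310,240:335]=1
m&=(Z>.03)
b=P[m&(Z>.034)]; 
def line(q):
    v=np.linalg.svd(q[:,:2]-q[:,:2].mean(0),full_matrices=0)[2][0]; v*=np.sign(v[1]); s=(q[:,:2]-q[:,:2].mean(0))@v; return q[:,:2].mean(0),v,np.arctan2(v[1],v[0]),np.percentile(s,[.5,99.5])
for n,q in [('crest>.034',b),('>.042',P[m&(Z>.042)])]:
    ctr,v,a,s=line(q); print(n,ctr,a,s, 'mid',ctr+v*s.mean(), 'len',s[1]-s[0])
j=P[m&(Z>.026)&(Z<.034)&(P[...,1]>-.06)]; print('journal',len(j),j.mean(0),line(j)[2:], j[:,2].max())
E
```

```text
crest>.034 [ 0.51753718 -0.11623382] 1.6996231739405876 [-0.06225775  0.10053758] mid [ 0.51507825 -0.09725251] len 0.1627953300275402
>.042 [ 0.5176992  -0.11626678] 1.7019807880544615 [-0.06230561  0.10059754] mid [ 0.51519474 -0.09728532] len 0.16290315537280964
journal 467 [ 0.50730613 -0.03493334  0.03074281] (np.float64(1.7039217220463203), array([-0.02500694,  0.02450272])) 0.03250722184926469
```

```bash
python3 - <<'E'
from h import *
c=dict(np.load('w7.npz')); 
P=pts(c); Z=P[...,2]
m=np.zeros(Z.shape,bool); m[70:310,240:335]=1
q=P[m&(Z>.040)]; v=np.array([np.cos(1.70),np.sin(1.70)])
s=q[:,:2]@v; h,e=np.histogram(s,bins=np.arange(-.30,.0,.004)); print([(round(e[i],3),int(h[i])) for i in range(len(h)) if h[i]])
k=(s<-.1)|1; 
n=np.array([-v[1],v[0]]); print('lateral', np.median((q[:,:2]@n)))
qq=P[m&(Z>.030)];qq=qq[(qq[:,:2]@v>-.22)&(qq[:,:2]@v<-.16)]; print(np.percentile(qq[:,:2]@n,[1,99]))
E
```

```text
[(np.float64(-0.248), 38), (np.float64(-0.244), 153), (np.float64(-0.24), 164), (np.float64(-0.236), 157), (np.float64(-0.232), 167), (np.float64(-0.228), 167), (np.float64(-0.224), 167), (np.float64(-0.22), 174), (np.float64(-0.216), 174), (np.float64(-0.212), 179), (np.float64(-0.208), 179), (np.float64(-0.204), 182), (np.float64(-0.2), 186), (np.float64(-0.196), 183), (np.float64(-0.192), 199), (np.float64(-0.188), 186), (np.float64(-0.184), 193), (np.float64(-0.18), 205), (np.float64(-0.176), 198), (np.float64(-0.172), 203), (np.float64(-0.168), 208), (np.float64(-0.164), 207), (np.float64(-0.16), 217), (np.float64(-0.156), 212), (np.float64(-0.152), 220), (np.float64(-0.148), 226), (np.float64(-0.144), 225), (np.float64(-0.14), 226), (np.float64(-0.136), 243), (np.float64(-0.132), 72), (np.float64(-0.084), 93)]
lateral -0.4978803591471517
[-0.52079603 -0.4761285 ]
```

Request:
move_arm(
  motion=[
    [0.006, -0.025, -0.02, 0.005],
    [0, 0, -0.045, 0],
    [0, 0, -0.045, 0],
    [0, 0, -0.03, 0],
    [0, 0, 0, 0],
  ],
)

```text
clock: 9.35
tcp_pos: [0.5148, -0.1172, 0.0275]
tcp_rot: [-3.139, 0.002, 1.703]
wrist_force: [-0.2, 0.7, 0.6]
opening: 0.085
```

Request:
move_arm(
  motion=[
    [0.004, -0.006, -0.012, 0],
    [0, 0, 0, 0],
    [0, 0, 0, 0],
  ],
)

```text
clock: 9.65
tcp_pos: [0.5184, -0.121, 0.016]
tcp_rot: [-3.137, 0.0, 1.705]
wrist_force: [0.5, 0.7, 0.2]
opening: 0.0852
```

Request:
move_arm(
  motion=[
    [0, 0, 0, 0],
    [0, 0, 0, 0],
    [0, 0, 0, 0],
    [0, 0, 0, 0],
  ],
  fingers=0.0,
  force=70,
)

```text
clock: 10.05
tcp_pos: [0.5194, -0.1204, 0.0193]
tcp_rot: [-3.141, 0.003, 1.706]
wrist_force: [0.7, 0.5, -4.4]
opening: 0.0465
```

Request:
move_arm(
  motion=[
    [0, 0, 0.02, 0],
    [0, 0, 0.045, 0],
    [0, 0, 0.045, 0],
    [0, 0, 0.045, 0],
    [0, 0, 0.02, 0],
  ],
)

```text
clock: 10.55
tcp_pos: [0.5146, -0.1183, 0.1956]
tcp_rot: [-3.129, -0.005, 1.705]
wrist_force: [0.9, 0.2, -4.9]
opening: 0.0462
```

```bash
python3 - <<'E'
from h import *
o=robot.get_obs(); print(o['tcp_pos'],o['tcp_rot'],o['opening'],o['wrist_force'])
c=cam('wrist'); cv2.imwrite('pics/w8.png',c['img']); np.savez('w8.npz',**c)
E
```

```text
[ 0.51461625 -0.1182612   0.19564846] [-3.12913142 -0.004905    1.70513081] 0.04622389995912161 [ 0.8598329   0.23459348 -4.90484188]
```

View pics/w8.png

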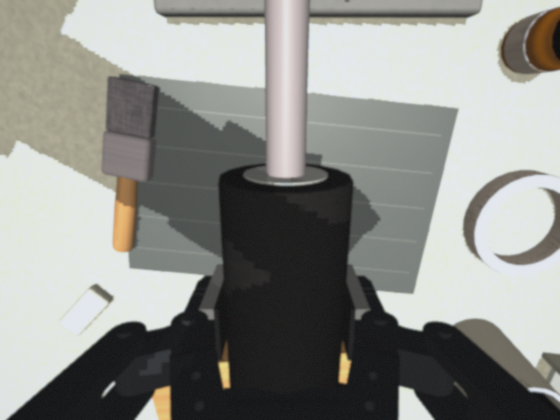

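The roller is held. The long journal runs up column 287 and the barrel end is near row 175. I'll measure where it sits in the hand.

```bash
cat > hand.py <<'E'
from h import *
def hand(c,o):
    """roller axis from journal crest+barrel crest in wrist view"""
    P=pts(c); T=R.from_euler('xyz',o['tcp_rot']).as_matrix(); p=(P-o['tcp_pos'])@T  # tool frame
    m=np.zeros(p.shape[:2],bool); m[:380,200:370]=1
    # journal: x beyond barrel
    j=p[m&(p[...,2]<.03)&(p[...,2]>-.05)&(abs(p[...,1])<.03)]
    x=j[:,0]
    out={}
    b=j[(j[:,2]<-.02)]; 
    if len(b): out['barrel end x']=np.percentile(b[:,0],99.5)
    e=out['barrel end x']
    jj=j[(x>e+.005)&(x<e+.075)]
    out['journal end x']=np.percentile(jj[:,0],99)
    bins=np.arange(e+.006,e+.05,.004)
    cr=[];ce=[];xs=[]
    for a in bins:
        k=jj[(jj[:,0]>=a)&(jj[:,0]<a+.004)]
        if len(k)>10: xs.append(a+.002); cr.append(np.percentile(k[:,2],10)); ce.append((np.percentile(k[:,1],2)+np.percentile(k[:,1],98))/2)
    out['journal crest z: slope,at0']=np.polyfit(xs,cr,1); out['journal y: slope,at0']=np.polyfit(xs,ce,1)
    kb=j[(x<e-.005)]; xs=[];cr=[]
    for a in np.arange(kb[:,0].min(),e-.005,.004):
        k=kb[(kb[:,0]>=a)&(kb[:,0]<a+.004)]
        if len(k)>10: xs.append(a+.002); cr.append(np.percentile(k[:,2],10))
    out['barrel crest']=np.polyfit(xs,cr,1); out['range']=(xs[0],xs[-1])
    return out
E
python3 - <<'E'
from hand import *
c=dict(np.load('w8.npz')); 
print(hand(c,robot.get_obs()))
E
```

```text
{'barrel end x': np.float64(0.055095858101336076), 'journal end x': np.float64(0.10771141528056008), 'journal crest z: slope,at0': array([-0.00559205, -0.01006315]), 'journal y: slope,at0': array([ 0.00708321, -0.00093437]), 'barrel crest': array([-0.1268223 , -0.02505375]), 'range': (np.float64(-0.029263533408756946), np.float64(0.050736466591243055))}
```

Request:
move_arm(
  motion=[
    [-0.001, 0.041, 0.01, 0],
    [-0.001, 0.041, 0.01, 0],
    [-0.001, 0.041, 0.005, 0],
    [-0.001, 0.041, 0, 0],
    [-0.001, 0.041, 0, 0],
  ],
)

```text
clock: 11.1
tcp_pos: [0.5076, 0.089, 0.2183]
tcp_rot: [-3.126, -0.004, 1.696]
wrist_force: [0.6, -0.5, -5.3]
opening: 0.0463
```

Request:
move_arm(
  motion=[
    [-0.002, 0.041, 0, -0.003],
    [-0.002, 0.03, 0, -0.003],
    [0, 0, 0, 0],
  ],
)

```text
clock: 11.4
tcp_pos: [0.5004, 0.167, 0.2137]
tcp_rot: [-3.119, -0.006, 1.695]
wrist_force: [-0.3, -1.1, -4.2]
opening: 0.0467
```

```bash
python3 - <<'E'
from hand import *
o=robot.get_obs(); print(o['tcp_pos'],o['tcp_rot'],o['opening'],o['wrist_force'])
c=cam('wrist'); cv2.imwrite('pics/w9.png',c['img']); np.savez('w9.npz',**c); print(hand(c,o))
c=cam('scene'); cv2.imwrite('pics/s9.png',cv2.resize(c['img'][150:300,260:460],None,fx=4,fy=4)); 
E
```

```text
[0.50044122 0.16701292 0.21373807] [-3.11863111 -0.00571222  1.69453301] 0.046661693422652285 [-0.28638809 -1.06255978 -4.24335227]
{'barrel end x': np.float64(0.05484557890522966), 'journal end x': np.float64(0.10738395514027665), 'journal crest z: slope,at0': array([-0.00588164, -0.01166296]), 'journal y: slope,at0': array([ 0.00727542, -0.00040654]), 'barrel crest': array([-0.11429944, -0.02622089]), 'range': (np.float64(-0.029929123695217538), np.float64(0.05007087630478246))}
```

View pics/w9.png

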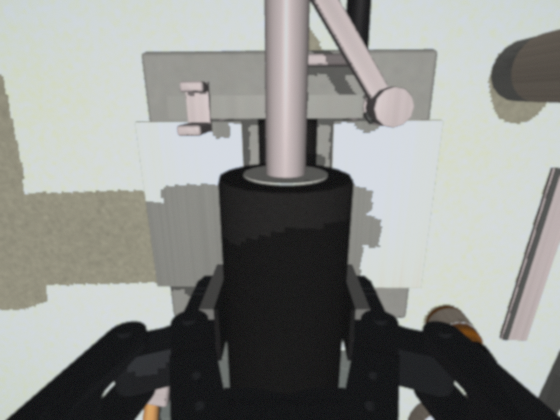

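View pics/s9.png

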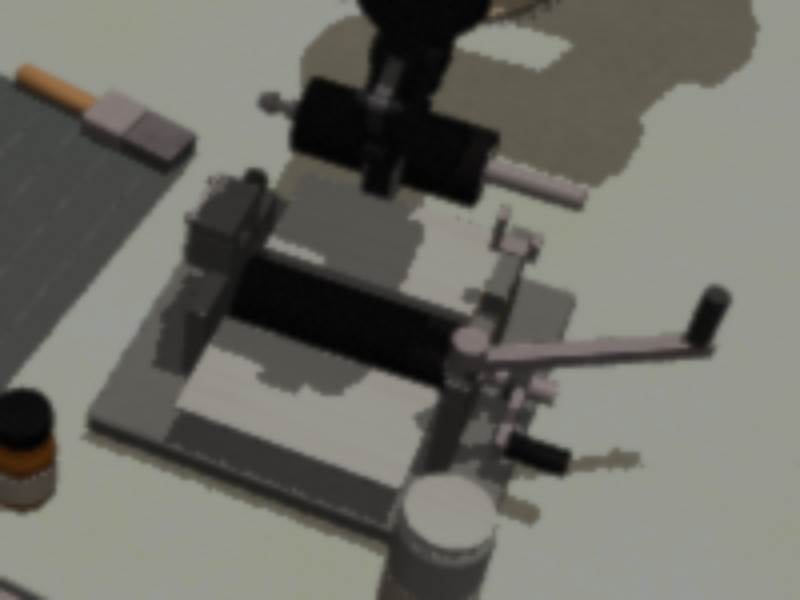

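```bash
python3 - <<'E'
from h import *
c=dict(np.load('w9.npz')); P=pts(c); Z=P[...,2]
psi=.127; Rm=np.array([[np.cos(psi),np.sin(psi)],[-np.sin(psi),np.cos(psi)]])
r=P[...,:2]@Rm.T*1000
def band(z0,z1,u0,v0,u1,v1):
    m=np.zeros(Z.shape,bool); m[v0:v1,u0:u1]=1; return m&(Z>z0)&(Z<z1)
def ext(m,n): print(n,m.sum(),'x',np.percentile(r[m][:,0],[1,50,99]).round(1),'y',np.percentile(r[m][:,1],[1,50,99]).round(1),'z',np.median(Z[m]).round(4))
ext(band(.055,.068,130,100,250,290),'table near'); ext(band(.055,.068,330,100,450,290),'table far')
ext(band(.106,.120,150,85,265,130),'left frame nearpart'); ext(band(.106,.120,310,85,400,130),'left frame farpart')
ext(band(.12,.15,365,85,415,128),'pivot'); ext(band(.12,.15,170,75,215,140),'catch')
ext(band(.005,.035,130,40,260,100),'base near'); ext(band(.005,.035,320,40,450,100),'base far')
ext(band(-.005,.005,20,40,140,100),'desk')
# edge slopes: table near outer edge
for n,m,side in [('near',band(.055,.068,130,125,250,290),0),('far',band(.055,.068,330,125,450,290),1)]:
    xs=[];ys=[]
    for v in range(130,280,5):
        uu=np.where(m[v])[0]
        if len(uu)>5:
            u=uu[0] if side==0 else uu[-1]; xs.append(r[v,u,0]); ys.append(r[v,u,1])
    print(n,np.polyfit(ys,xs,1),np.median(xs))
# slot edges in the left frame top
m=band(.106,.120,200,95,400,118)
for v in (98,103,108,113):
    uu=np.where(m[v])[0]; print(v,uu.min(),uu.max(),[ (int(a),int(b)) for a,b in zip(uu[:-1],uu[1:]) if b-a>2])
E
```

```text
table near 12543 x [396.6 428.6 478.5] y [ 21.3 108.1 164.2] z 0.0618
table far 14032 x [554.3 602.1 636.4] y [ 21.  107.6 164.1] z 0.0617
left frame nearpart 2467 x [441.9 469.  501.8] y [167.9 177.5 186.5] z 0.1142
left frame farpart 1366 x [531.2 549.4 571.7] y [167.1 177.3 184.4] z 0.1139
pivot 1709 x [563.3 572.9 585.6] y [167.7 178.4 189.2] z 0.1399
catch 663 x [454.8 462.8 468.4] y [162.3 168.  191.8] z 0.1291
base near 4796 x [393.3 444.1 491.1] y [183.  203.8 219.7] z 0.0257
base far 3588 x [544.  606.9 639.4] y [181.4 201.5 220.2] z 0.0256
desk 7168 x [265.3 322.8 378.4] y [181.5 207.5 232.1] z -0.0002
near [-5.41560785e-03  3.96887385e+02] 396.4884858474629
far [1.60449945e-03 6.36448532e+02] 636.6401337658831
98 200 368 [(265, 308)]
103 200 367 [(265, 308)]
108 200 366 [(265, 308)]
113 201 363 [(265, 307)]
```

```bash
cat > rel.py <<'E'
from h import *
psi=.127; Rm=np.array([[np.cos(psi),np.sin(psi)],[-np.sin(psi),np.cos(psi)]])
def journal(c,tz):
    "journal axis in rotated press-aligned frame (mm), from wrist view; tz = expected journal axis height"
    P=pts(c); Z=P[...,2]; r=P[...,:2]@Rm.T*1000
    m=np.zeros(Z.shape,bool); m[:175,250:325]=1; m&=(abs(Z-tz)<.012)
    out=[]
    for v in range(5,170,8):
        uu=np.where(m[v])[0]
        if len(uu)<15: continue
        out.append([r[v,uu,1].mean(),(r[v,uu[0]:uu[-1]+1,0][m[v,uu[0]:uu[-1]+1]].min()+r[v,uu,0].max())/2,np.percentile(Z[v,uu],90)*1000-7,r[v,uu,0].max()-r[v,uu,0].min()])
    return np.array(out)
E
python3 - <<'E'
from rel import *
c=dict(np.load('w9.npz')); j=journal(c,.217); print(j.round(1)); print(np.polyfit(j[:,0],j[:,1],1),np.polyfit(j[:,0],j[:,2],1))
E
```

```text
[[208.7 518.4 219.3  13.2]
 [206.6 518.4 219.6  13.4]
 [204.4 518.5 219.5  13.4]
 [202.3 518.5 219.3  13.6]
 [200.2 518.2 219.5  13.4]
 [198.  518.2 219.5  13.5]
 [195.8 518.3 219.3  13.5]
 [193.5 518.3 219.4  13.6]
 [191.3 518.3 218.9  13.8]
 [188.9 518.3 219.4  13.1]
 [186.6 518.2 219.3  13.3]
 [184.2 518.3 219.5  13.3]
 [181.8 518.3 219.4  13.5]
 [179.4 518.3 219.1  13.7]
 [176.9 518.  219.1  13.3]
 [174.4 518.1 219.3  13.4]
 [171.8 518.1 219.2  13.5]
 [169.2 518.1 219.1  13.7]
 [166.6 517.8 219.3  13.4]
 [163.9 517.9 218.9  13.4]
 [161.3 517.9 219.2  13.6]]
[1.20201003e-02 5.15965251e+02] [7.72686305e-03 2.17861363e+02]
```

Request:
move_arm(
  motion=[
    [-0.0015, 0.006, -0.02, 0.014],
    [0, 0, -0.02, 0],
    [0, 0, -0.02, 0],
    [0, 0, 0, 0],
    [0, 0, 0, 0],
  ],
)

```text
clock: 12.0
tcp_pos: [0.4998, 0.1651, 0.1502]
tcp_rot: [-3.116, -0.003, 1.701]
wrist_force: [0.6, 0.3, -3.8]
opening: 0.0463
```

```bash
python3 - <<'E'
from rel import *
o=robot.get_obs(); print(o['tcp_pos'],o['tcp_rot'],o['wrist_force'],Rm@o['tcp_pos'][:2])
c=cam('wrist'); cv2.imwrite('pics/w10.png',c['img']); np.savez('w10.npz',**c)
j=journal(c,o['tcp_pos'][2]+.005); print(np.polyfit(j[:,0],j[:,1],1),np.polyfit(j[:,0],j[:,2],1),j[[0,-1]].round(1))
E
```

```text
[0.49979753 0.16510461 0.15015768] [-3.11600113 -0.00323931  1.70057103] [ 0.61700063  0.32784838 -3.77250779] [0.51668429 0.10047112]
[5.55054431e-03 5.15781175e+02] [8.02983571e-03 1.54096433e+02] [[206.9 516.9 155.6  13.2]
 [159.4 516.6 155.3  13.6]]
```

View pics/w10.png

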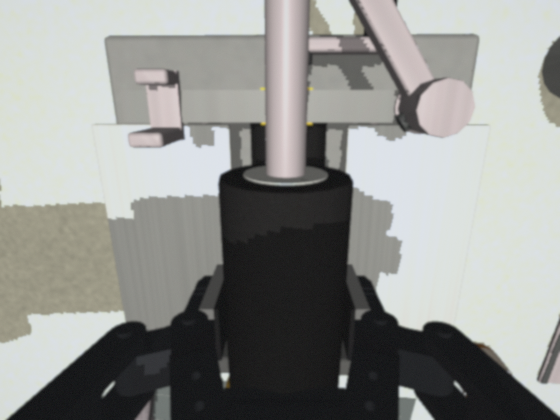

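```bash
python3 - <<'E'
from rel import *
c=dict(np.load('w10.npz')); P=pts(c); r=P[...,:2]@Rm.T*1000; Z=P[...,2]
h=cv2.cvtColor(c['img'],cv2.COLOR_BGR2HSV); m=(h[...,0]>18)&(h[...,0]<35)&(h[...,1]>110)
m[:80]=0;m[130:]=0;m[:,:240]=0;m[:,330:]=0
n,l,s,cc=cv2.connectedComponentsWithStats(m.astype(np.uint8))
for i in range(1,n): 
    u,v=cc[i]; p=onplane(c,u,v,.114); print(s[i],cc[i].round(1),(Rm@p[:2]*1000).round(1))
    e=onplane(c,s[i][0]-.5,v,.114); f=onplane(c,s[i][0]+s[i][2]-.5,v,.114); print((Rm@e[:2]*1000).round(1),(Rm@f[:2]*1000).round(1))
def band(z0,z1,u0,v0,u1,v1):
    m=np.zeros(Z.shape,bool); m[v0:v1,u0:u1]=1; return m&(Z>z0)&(Z<z1)
for n,m,side in [('near',band(.055,.068,90,125,250,290),0),('far',band(.055,.068,330,125,500,290),1)]:
    xs=[];ys=[]
    for v in range(130,280,5):
        uu=np.where(m[v])[0]
        if len(uu)>5:
            u=uu[0] if side==0 else uu[-1]; xs.append(r[v,u,0]); ys.append(r[v,u,1])
    print(n,np.polyfit(ys,xs,1),np.median(xs))
E
```

```text
[261  88   3   2   4] [262.   88.2] [505.2 184.7]
[504.5 184.7] [505.9 184.7]
[308  88   4   2   7] [309.3  88.4] [526.1 184.6]
[525.3 184.6] [527.1 184.6]
[260 123   5   3  14] [262.1 124.1] [505.  169.2]
[503.8 169.2] [506.1 169.2]
[307 123   6   4  20] [309.5 124.2] [526.6 169.3]
[525.2 169.2] [528.  169.3]
near [1.12592035e-03 3.95994045e+02] 396.09108632903565
far [-2.46900556e-03  6.36912545e+02] 636.6616868737723
```

Request:
move_arm(
  motion=[
    [-0.0012, 0.0075, 0, 0.0065],
    [0, 0, 0, 0],
    [0, 0, 0, 0],
  ],
)

```text
clock: 12.35
tcp_pos: [0.4994, 0.1728, 0.1523]
tcp_rot: [-3.119, -0.003, 1.707]
wrist_force: [0.4, -0.1, -4.6]
opening: 0.0464
```

```bash
python3 - <<'E'
from rel import *
o=robot.get_obs(); print(o['tcp_pos'],o['tcp_rot'],o['wrist_force'],Rm@o['tcp_pos'][:2])
c=cam('wrist')
j=journal(c,o['tcp_pos'][2]+.005); print(np.polyfit(j[:,0],j[:,1],1),np.polyfit(j[:,0],j[:,2],1),j[[0,-1]].round(1))
E
```

```text
[0.49942642 0.17282854 0.15227739] [-3.11943837e+00 -3.11913803e-03  1.70680381e+00] [ 0.41435509 -0.14371773 -4.6381984 ] [0.51729447 0.10817985]
[-1.12614740e-03  5.17100532e+02] [6.21710643e-03 1.56502347e+02] [[214.6 516.8 157.6  13.3]
 [167.2 516.8 157.7  13.6]]
```

Request:
move_arm(
  motion=[
    [-0.0007, 0, -0.016, 0],
    [0, 0, -0.016, 0],
    [0, 0, 0, 0],
    [0, 0, 0, 0],
  ],
)

```text
clock: 12.8
tcp_pos: [0.4995, 0.1732, 0.1214]
tcp_rot: [-3.123, -0.003, 1.707]
wrist_force: [0.2, 0.4, -3.9]
opening: 0.0466
```

```bash
python3 - <<'E'
from rel import *
o=robot.get_obs(); print(o['tcp_pos'],o['tcp_rot'],o['wrist_force'],Rm@o['tcp_pos'][:2])
c=cam('wrist'); cv2.imwrite('pics/w11.png',c['img']); np.savez('w11.npz',**c)
j=journal(c,o['tcp_pos'][2]+.005); print(np.polyfit(j[:,0],j[:,1],1),np.polyfit(j[:,0],j[:,2],1),j[[0,-1]].round(1))
c=cam('scene'); cv2.imwrite('pics/s11.png',cv2.resize(c['img'][150:300,260:460],None,fx=4,fy=4)); 
E
```

```text
[0.49954501 0.17315639 0.12139562] [-3.12311322e+00 -3.01255178e-03  1.70745073e+00] [ 0.21551744  0.35968694 -3.85878406] [0.51745364 0.10849003]
[-3.78322542e-03  5.17713023e+02] [1.47226400e-02 1.23989374e+02] [[214.8 517.  127.5  13.3]
 [167.5 516.9 126.6  13.6]]
```

View pics/w11.png

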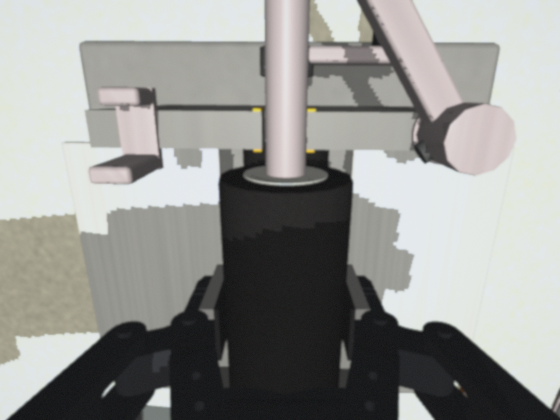

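View pics/s11.png

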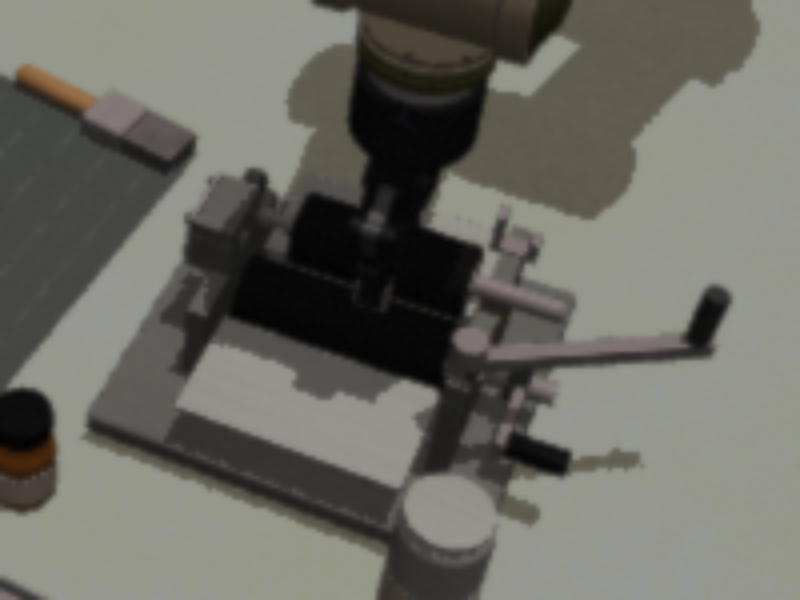

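The yellow slot marks are at (257,110) and (311,110), with the journal between them at columns 265 to 308. I'll measure the offset.

```bash
cat > slot.py <<'E'
from rel import *
def slot(c):
    h=cv2.cvtColor(c['img'],cv2.COLOR_BGR2HSV); m=(h[...,0]>18)&(h[...,0]<35)&(h[...,1]>110)
    m[:80]=0;m[180:]=0;m[:,:240]=0;m[:,335:]=0
    n,l,s,cc=cv2.connectedComponentsWithStats(m.astype(np.uint8))
    for i in range(1,n):
        if s[i][4]<3: continue
        v=cc[i][1]; e=onplane(c,s[i][0]-.5,v,.114); f=onplane(c,s[i][0]+s[i][2]-.5,v,.114); print(s[i],(Rm@e[:2]*1000).round(1),(Rm@f[:2]*1000).round(1))
E
python3 - <<'E'
from slot import *
c=dict(np.load('w11.npz')); slot(c)
P=pts(c); Z=P[...,2]; r=P[...,:2]@Rm.T*1000
m=(abs(Z-.114)<.006); m[:,:100]=0
for v in (118,125,135,142):
    uu=np.where(m[v,150:420])[0]+150; g=[(int(a),int(b),r[v,a,0].round(1),r[v,b,0].round(1)) for a,b in zip(uu[:-1],uu[1:]) if b-a>3]; print(v,g)
j=journal(c,.126); print(j[:,[0,2]].round(1).tolist())
E
```

```text
[252 107  11   4  39] [504. 185.] [508.1 185. ]
[307 107  10   4  29] [524.4 185. ] [528.  185.1]
[252 150  11   3  30] [503.6 169.3] [507.9 169.3]
[306 150   9   4  33] [524.4 169.3] [527.9 169.4]
118 [(262, 307, np.float64(507.6), np.float64(524.6))]
125 [(262, 307, np.float64(507.6), np.float64(524.7))]
135 [(262, 307, np.float64(507.5), np.float64(524.8))]
142 [(262, 307, np.float64(507.6), np.float64(525.0))]
[[214.8, 127.5], [212.8, 127.0], [210.7, 126.7], [208.6, 126.9], [206.4, 126.9], [204.2, 127.3], [202.0, 127.3], [199.8, 127.0], [197.5, 127.1], [195.2, 126.8], [192.8, 126.7], [190.5, 126.5], [188.1, 126.9], [185.5, 126.4], [182.9, 126.5], [180.3, 126.3], [177.6, 126.6], [175.0, 126.5], [172.6, 126.6], [170.2, 126.6], [167.5, 126.6]]
```

Request:
move_arm(
  motion=[
    [-0.0013, 0, 0, 0],
    [0, 0, 0, 0],
    [0, 0, 0, 0],
  ],
)

```text
clock: 13.2
tcp_pos: [0.4988, 0.1732, 0.123]
tcp_rot: [-3.126, -0.003, 1.707]
wrist_force: [0.2, -0.4, -4.1]
opening: 0.0465
```

```bash
python3 - <<'E'
from slot import *
o=robot.get_obs(); print(o['tcp_pos'],o['tcp_rot'],Rm@o['tcp_pos'][:2])
c=cam('wrist');slot(c)
j=journal(c,o['tcp_pos'][2]+.005); print(np.polyfit(j[:,0],j[:,1],1),np.polyfit(j[:,0],j[:,2],1),j[[0,8,-1]].round(1))
E
```

```text
[0.49875699 0.17322568 0.1230099 ] [-3.12589266e+00 -2.91371795e-03  1.70745457e+00] [0.51668073 0.10865858]
[255 107  10   4  29] [504.2 185. ] [507.9 185. ]
[308 108  10   4  37] [524. 185.] [527.8 185. ]
[255 149  10   4  32] [503.9 169.3] [507.8 169.4]
[307 150  10   4  34] [524.1 169.3] [528.  169.4]
[-1.74621267e-03  5.16497683e+02] [3.57536767e-03 1.27648639e+02] [[215.1 516.2 128.7  13.2]
 [197.7 516.2 128.3  13.7]
 [167.7 516.2 128.3  13.7]]
```

Request:
move_arm(
  motion=[
    [0, 0, -0.008, 0],
    [0, 0, -0.007, 0],
    [0, 0, -0.005, 0],
    [0, 0, 0, 0],
  ],
)

```text
clock: 13.65
tcp_pos: [0.4985, 0.1732, 0.1009]
tcp_rot: [-3.125, -0.003, 1.707]
wrist_force: [0.1, 0.2, -4.8]
opening: 0.0463
```

```bash
python3 - <<'E'
from slot import *
o=robot.get_obs(); print(o['tcp_pos'],o['tcp_rot'],Rm@o['tcp_pos'][:2])
c=cam('wrist');slot(c); cv2.imwrite('pics/w12.png',c['img'])
j=journal(c,o['tcp_pos'][2]+.005); print(np.polyfit(j[:,0],j[:,1],1),np.polyfit(j[:,0],j[:,2],1),j[[0,8,-1]].round(1))
c=cam('scene'); cv2.imwrite('pics/s12.png',cv2.resize(c['img'][150:300,260:460],None,fx=4,fy=4)); 
E
```

```text
[0.49849731 0.17318963 0.10088978] [-3.12513404e+00 -2.93165543e-03  1.70741420e+00] [0.51641858 0.10865571]
[248 110  14   5  54] [503.9 184.9] [508.3 185. ]
[311 110  13   5  57] [523.7 185. ] [527.7 185.1]
[249 159  12   5  55] [503.8 169.3] [507.8 169.4]
[311 160  12   5  46] [524.2 169.4] [528.1 169.4]
[-7.21620598e-03  5.17322103e+02] [-1.24013083e-02  1.08898781e+02] [[215.  515.9 106.4  13.2]
 [197.6 516.  106.6  13.8]
 [167.6 515.9 106.2  13.7]]
```

View pics/s12.png

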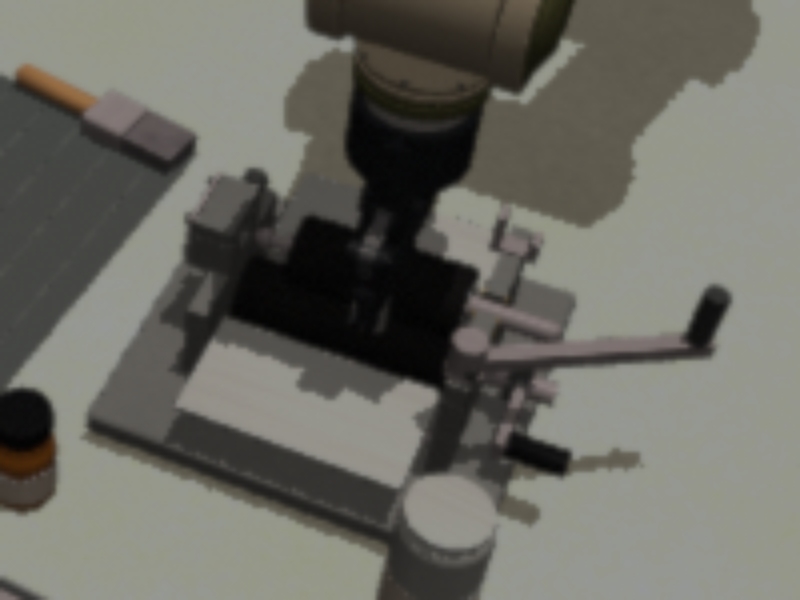

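The journal is in the slot mouth, clear on both sides. I'll slide towards the bearing.

Request:
move_arm(
  motion=[
    [0.0005, -0.004, 0, 0],
    [0.0005, -0.004, 0, 0],
    [0.0005, -0.004, 0, 0],
    [0, 0, 0, 0],
  ],
)

```text
clock: 14.15
tcp_pos: [0.501, 0.1601, 0.1024]
tcp_rot: [-3.128, -0.003, 1.707]
wrist_force: [-0.2, -0.4, -4.4]
opening: 0.0464
```

Request:
move_arm(
  motion=[
    [-0.0005, -0.003, -0.001, 0],
    [0.0003, -0.004, -0.0005, 0],
    [0, 0, 0, 0],
  ],
)

```text
clock: 14.45
tcp_pos: [0.5014, 0.1529, 0.1012]
tcp_rot: [-3.13, -0.004, 1.707]
wrist_force: [2.5, 1.6, -4.0]
opening: 0.0461
```

```bash
python3 - <<'E'
from slot import *
o=robot.get_obs(); print(o['tcp_pos'],o['tcp_rot'],Rm@o['tcp_pos'][:2],o['wrist_force'])
c=cam('wrist');slot(c); 
j=journal(c,o['tcp_pos'][2]+.005); print(np.polyfit(j[:,0],j[:,1],1),np.polyfit(j[:,0],j[:,2],1),j[[0,8,-1]].round(1))
E
```

```text
[0.50138242 0.1528509  0.10122524] [-3.13023928 -0.00351254  1.70748714] [0.51670438 0.08811536] [ 2.49306418  1.57325476 -4.02399687]
[248  93  13   4  43] [504.2 169.5] [508.2 169.6]
[312  94  12   3  34] [524.1 169.6] [527.8 169.6]
[1.12438229e-04 5.16247297e+02] [9.79413899e-03 1.05018558e+02] [[194.5 516.1 106.7  13.3]
 [177.2 516.3 107.   22.4]
 [147.1 516.2 106.3  13.6]]
```

Request:
move_arm(
  motion=[
    [0.0003, -0.004, -0.0003, 0],
    [0.0004, -0.004, -0.0003, 0],
    [0, 0, 0, 0],
  ],
)

```text
clock: 14.8
tcp_pos: [0.5036, 0.1458, 0.1015]
tcp_rot: [-3.135, -0.005, 1.709]
wrist_force: [5.3, -1.8, -5.0]
opening: 0.0463
```

Request:
move_arm(
  motion=[
    [0.0003, -0.004, -0.0003, 0],
    [0.0004, -0.004, -0.0003, 0],
    [0, 0, 0, 0],
  ],
)

```text
clock: 15.1
tcp_pos: [0.5039, 0.1385, 0.1007]
tcp_rot: [-3.135, -0.007, 1.708]
wrist_force: [2.0, 3.1, -3.7]
opening: 0.0465
```

```bash
python3 - <<'E'
from slot import *
from hand import hand
o=robot.get_obs(); print(o['tcp_pos'],o['tcp_rot'],Rm@o['tcp_pos'][:2],o['wrist_force'])
c=cam('wrist');slot(c);  cv2.imwrite('pics/w13.png',c['img'])
j=journal(c,o['tcp_pos'][2]+.005); print(np.polyfit(j[:,0],j[:,1],1),np.polyfit(j[:,0],j[:,2],1),j[[0,8,-1]].round(1))
print(hand(c,o)['barrel end x'])
E
```

```text
[0.50385481 0.13852166 0.10074973] [-3.13473931 -0.00736125  1.70841413] [0.51734193 0.07358837] [ 1.97924168  3.08888523 -3.74468064]
[-8.95970188e-05  5.16723853e+02] [2.36899644e-02 1.02592974e+02] [[180.3 516.6 107.3  21.2]
 [162.6 516.5 106.1  13.4]
 [132.5 516.7 106.   13.6]]
0.054951287390237136
```

View pics/w13.png

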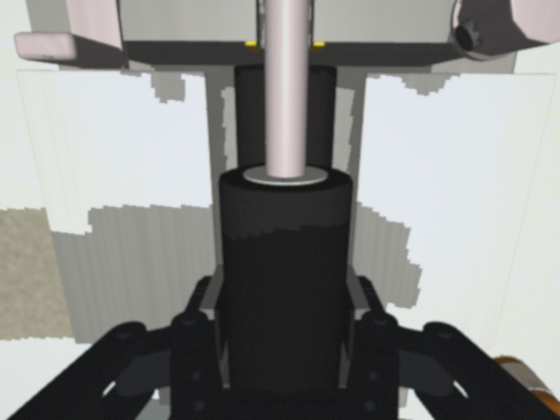

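Request:
move_arm(
  motion=[
    [0, -0.004, -0.0005, 0],
    [0, -0.003, 0, 0],
    [0, 0, 0, 0],
  ],
)

```text
clock: 15.45
tcp_pos: [0.5037, 0.1391, 0.1009]
tcp_rot: [-3.139, -0.022, 1.708]
wrist_force: [1.2, -2.0, -3.1]
opening: 0.0462
```

Request:
move_arm(
  motion=[
    [0, -0.001, -0.002, 0],
    [0, 0, 0, 0],
  ],
)

```text
clock: 15.65
tcp_pos: [0.5037, 0.1386, 0.0991]
tcp_rot: [-3.14, -0.023, 1.708]
wrist_force: [0.7, 3.4, -2.9]
opening: 0.0463
```

```bash
python3 - <<'E'
from slot import *
from hand import hand
o=robot.get_obs(); print(o['tcp_pos'],o['tcp_rot'],Rm@o['tcp_pos'][:2],o['wrist_force'],o['torque'])
c=cam('wrist');slot(c);
j=journal(c,o['tcp_pos'][2]+.005); print(np.polyfit(j[:,0],j[:,2],1),j[[0,8,-1]].round(1))
c=cam('scene'); cv2.imwrite('pics/s14.png',cv2.resize(c['img'][170:280,280:430],None,fx=5,fy=5,interpolation=2)); 
E
```

```text
[0.50371467 0.13856347 0.09913604] [-3.14007659 -0.02292537  1.70780377] [0.51720822 0.07364759] [ 0.68146732  3.44165225 -2.92096355] [ 0.21625795 -0.32691982  0.05081936]
[5.47367610e-02 9.64484239e+01] [[180.5 516.4 107.3  21.3]
 [162.6 516.6 104.6  13.2]
 [132.2 516.6 104.5  13.8]]
```

View pics/s14.png

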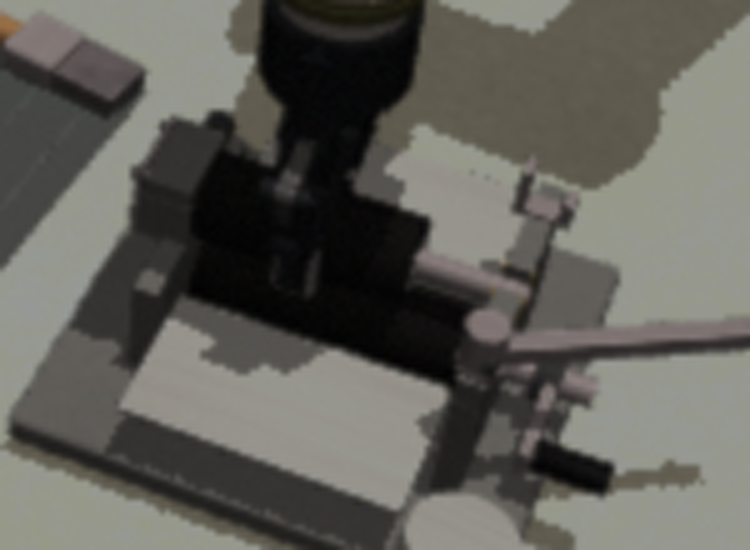

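The barrel end is against the bearing block at (195,190), and the long journal lies in the slot at (510,280). I'll release and check.

Request:
move_arm(
  motion=[
    [0, -0.003, -0.001, 0],
    [0, 0, 0, 0],
  ],
)

```text
clock: 15.95
tcp_pos: [0.5038, 0.1388, 0.0993]
tcp_rot: [3.141, -0.029, 1.707]
wrist_force: [0.2, -3.5, 1.0]
opening: 0.0466
```

Request:
move_arm(
  motion=[
    [0, 0, 0, 0],
    [0, 0, 0, 0],
    [0, 0, 0, 0],
    [0, 0, 0, 0],
  ],
  fingers=0.075,
)

```text
clock: 16.35
tcp_pos: [0.5035, 0.1371, 0.0994]
tcp_rot: [-3.141, -0.028, 1.706]
wrist_force: [0.3, 0.4, 0.1]
opening: 0.0753
```

Request:
move_arm(
  motion=[
    [0, 0, 0.03, 0],
    [0, 0, 0.045, 0],
    [0, 0, 0.045, 0],
    [0, 0, 0.03, 0],
    [0, 0, 0, 0],
  ],
)

```text
clock: 16.85
tcp_pos: [0.5015, 0.1357, 0.254]
tcp_rot: [-3.136, -0.027, 1.704]
wrist_force: [-0.6, 0.9, -1.2]
opening: 0.0749
```

```bash
python3 - <<'E'
from slot import *
o=robot.get_obs(); print(o['tcp_pos'],o['tcp_rot'],o['wrist_force'])
c=cam('wrist'); cv2.imwrite('pics/w15.png',c['img']); np.savez('w15.npz',**c)
P=pts(c); Z=P[...,2]; r=P[...,:2]@Rm.T*1000
for n,z0,z1,xr in [('barrel crest',.122,.134,(-6,6)),('right frame',.12,.132,(-30,30))]:
    pass
k=(abs(r[...,0]-516.3)<4)
q=k&(r[...,1]>-60)&(r[...,1]<240)
ys=r[q][:,1]; zs=Z[q]*1000
for a in range(-40,240,6):
    s=(ys>=a)&(ys<a+6)
    if s.sum()>5: print(a-99,np.percentile(zs[s],[10,50,90]).round(1),end='; ')
c=cam('scene'); cv2.imwrite('pics/s15.png',cv2.resize(c['img'][170:280,280:430],None,fx=5,fy=5,interpolation=2)); np.savez('s15.npz',**c)
E
```

```text
[0.50150382 0.13574721 0.25397435] [-3.13641706 -0.02717335  1.70360571] [-0.6070238   0.92330581 -1.19114954]
-121 [124.8 125.4 126. ]; -115 [124.7 125.7 126.3]; -109 [125.  125.6 126.4]; -103 [125.2 125.7 126.5]; -97 [124.8 125.7 126.3]; -91 [124.8 125.9 126.4]; -85 [125.9 127.2 127.9]; -79 [126.5 127.4 128.1]; -73 [126.5 127.3 128.2]; -67 [126.7 127.4 128.1]; -61 [126.8 127.5 128.2]; -55 [126.7 127.3 128. ]; -49 [126.4 127.2 128.1]; -43 [126.4 127.4 128.3]; -37 [126.5 127.5 128.2]; -31 [126.5 127.1 127.8]; -25 [127.5 312.7 317.9]; -19 [127.6 316.7 319.4]; -13 [126.5 127.2 127.9]; -7 [126.4 127.5 128.2]; -1 [126.5 127.4 128.1]; 5 [126.4 127.1 128. ]; 11 [126.6 127.3 128.2]; 17 [126.5 127.3 128.1]; 23 [126.5 127.2 128.4]; 29 [109.5 111.1 125.6]; 35 [109.3 110.4 111.1]; 41 [109.1 110.4 111.4]; 47 [381.6 381.6 381.6]; 53 [109.1 110.2 111.4]; 59 [109.4 110.3 111.4]; 65 [109.5 110.4 111.4]; 71 [109.1 110.3 111.2]; 77 [109.4 110.3 111.1]; 83 [107.8 109.6 110.9]; 89 [60.5 61.5 62.3]; 95 [60.6 61.7 66.1]; 101 [66.3 67.3 68.4]; 107 [66.4 67.2 68.2]; 113 [60.7 61.8 67.3]; 119 [60.1 61.6 62.5]; 125 [60.2 61.5 62.6]; 131 [60.4 61.1 62.1];
```

View pics/w15.png

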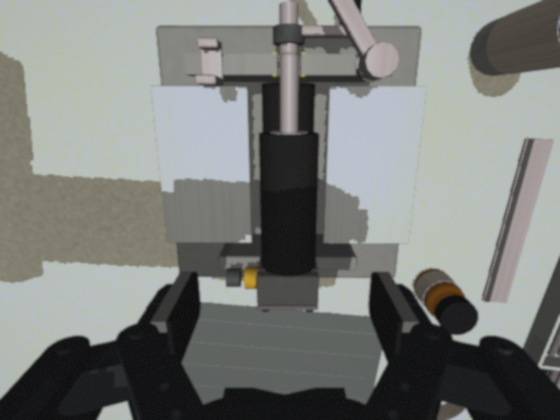

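View pics/s15.png

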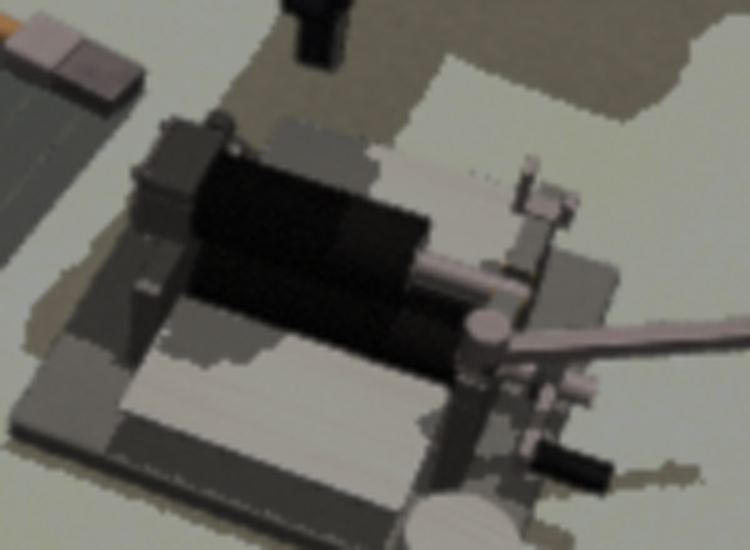

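The roller is home. The barrel spans press y = −85 to +29 at an even height, and the long journal is in the slot, ending near y = 87. Next is the keeper bar.

Request:
move_arm(
  motion=[
    [-0.01, 0.044, 0, 0.118],
    [-0.01, 0.044, 0, 0.118],
    [-0.01, 0.044, 0, 0.118],
    [-0.01, 0.044, 0, 0.118],
    [-0.01, 0.036, 0, 0.118],
  ],
  fingers=0.06,
)

```text
clock: 17.45
tcp_pos: [0.4473, 0.3492, 0.2414]
tcp_rot: [-3.116, -0.029, 2.304]
wrist_force: [1.0, -0.9, 0.6]
opening: 0.0602
```

Request:
move_arm(
  motion=[
    [0, 0, 0, 0],
    [0, 0, 0, 0],
  ],
)

```text
clock: 17.65
tcp_pos: [0.4446, 0.3525, 0.2373]
tcp_rot: [-3.11, -0.032, 2.312]
wrist_force: [1.1, -1.3, -0.3]
opening: 0.0598
```

```bash
python3 - <<'E'
from slot import *
o=robot.get_obs(); print(o['tcp_pos'],o['tcp_rot'],o['wrist_force'])
c=cam('wrist'); cv2.imwrite('pics/w16.png',c['img']); np.savez('w16.npz',**c)
P=pts(c); Z=P[...,2]
m=(Z>.145)&(Z<.18)&(abs(P[...,0]-.455)<.04)&(abs(P[...,1]-.36)<.04)
q=P[m]; print(len(q),np.percentile(q[:,2],[5,50,95]),cv2.minAreaRect(q[q[:,2]>.155][:,:2].astype(np.float32)*1000))
E
```

```text
[0.44461008 0.35245377 0.23729912] [-3.1097405  -0.03173163  2.31191588] [ 1.11897643 -1.31950015 -0.3193953 ]
560 [0.14815904 0.15957088 0.16076892] ((451.87353515625, 360.38031005859375), (15.028082847595215, 14.940953254699707), 66.2805404663086)
```

View pics/w16.png

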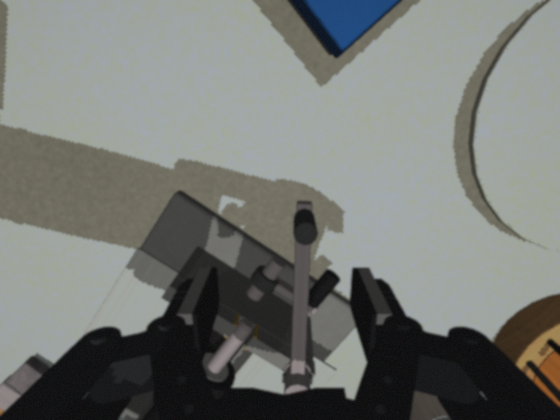

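The knob top is at (305,228), world (0.452, 0.360, 0.160).

Request:
move_arm(
  motion=[
    [0.0075, 0.008, -0.03, 0],
    [0, 0, -0.035, 0],
    [0, 0, -0.02, 0],
    [0, 0, 0, 0],
  ],
)

```text
clock: 18.1
tcp_pos: [0.4538, 0.3555, 0.1482]
tcp_rot: [-3.108, -0.032, 2.301]
wrist_force: [-0.1, -0.6, -0.4]
opening: 0.0604
```

Request:
move_arm(
  motion=[
    [-0.002, 0.005, -0.001, 0],
    [0, 0, 0, 0],
  ],
)

```text
clock: 18.3
tcp_pos: [0.4528, 0.3596, 0.1483]
tcp_rot: [-3.108, -0.031, 2.298]
wrist_force: [-0.0, 0.1, 0.9]
opening: 0.06
```

Request:
move_arm(
  motion=[
    [0, 0, 0, 0],
    [0, 0, 0, 0],
    [0, 0, 0, 0],
    [0, 0, 0, 0],
  ],
  fingers=0.0,
  force=30,
)

```text
clock: 18.7
tcp_pos: [0.4539, 0.3599, 0.1515]
tcp_rot: [-3.114, -0.03, 2.298]
wrist_force: [0.3, 0.0, -0.4]
opening: 0.0149
```

Request:
move_arm(
  motion=[
    [-0.015, -0.0145, 0, 0.14],
    [-0.0125, -0.016, 0, 0.14],
    [0, 0, 0, 0],
  ],
)

```text
clock: 19.0
tcp_pos: [0.4265, 0.3283, 0.1517]
tcp_rot: [-3.115, -0.028, 2.589]
wrist_force: [0.7, -0.4, -0.9]
opening: 0.0151
```

Request:
move_arm(
  motion=[
    [-0.01, -0.0175, 0, 0.13],
    [-0.0075, -0.0185, 0, 0.13],
    [-0.004, -0.015, 0, 0.1],
    [0, 0, 0, 0],
  ],
)

```text
clock: 19.4
tcp_pos: [0.4058, 0.2763, 0.1523]
tcp_rot: [-3.118, -0.024, 2.959]
wrist_force: [0.2, 0.9, -2.0]
opening: 0.0148
```

Request:
move_arm(
  motion=[
    [0.001, 0, 0.012, 0],
    [0.002, 0, 0.012, 0],
    [0.003, -0.001, 0.012, 0],
    [0, 0, 0, 0],
  ],
)

```text
clock: 19.8
tcp_pos: [0.4157, 0.2767, 0.1903]
tcp_rot: [-3.12, -0.018, 2.946]
wrist_force: [-1.3, 1.3, -2.5]
opening: 0.0146
```

```bash
python3 - <<'E'
from slot import *
c=cam('scene'); cv2.imwrite('pics/s17.png',cv2.resize(c['img'][150:290,280:460],None,fx=4,fy=4,interpolation=2))
E
```

```text
(no output)
```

View pics/s17.png

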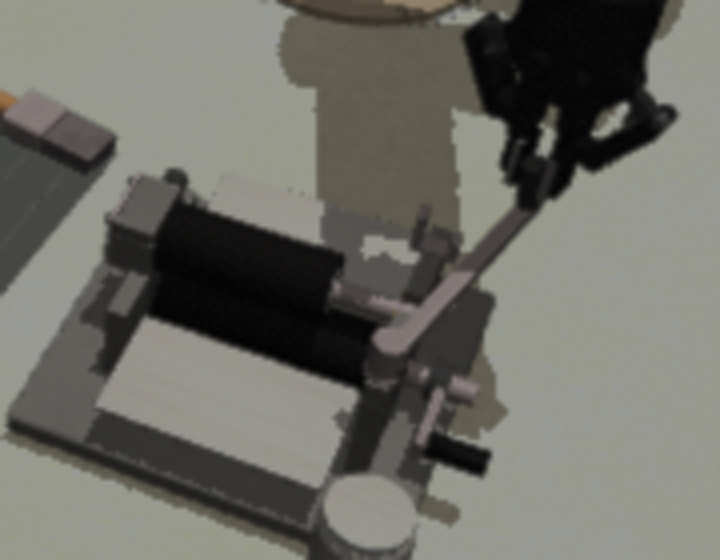

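The bar is up, ahead of the lip. I'll swing over the notch, holding the height.

Request:
move_arm(
  motion=[
    [-0.002, -0.015, 0, 0.1],
    [-0.001, -0.015, 0, 0.1],
    [0.001, -0.012, 0, 0.08],
    [0, 0, 0, 0],
  ],
)

```text
clock: 20.25
tcp_pos: [0.4124, 0.2358, 0.1878]
tcp_rot: [-3.121, -0.022, -3.051]
wrist_force: [1.0, 0.3, -1.5]
opening: 0.0148
```

Request:
move_arm(
  motion=[
    [0.0005, -0.005, 0, 0.03],
    [0, 0, 0, 0],
    [0, 0, 0, 0],
  ],
)

```text
clock: 20.55
tcp_pos: [0.4125, 0.2327, 0.1874]
tcp_rot: [-3.122, -0.023, -3.029]
wrist_force: [0.4, 0.7, -0.3]
opening: 0.0148
```

```bash
python3 - <<'E'
from slot import *
o=robot.get_obs(); print(o['tcp_pos'],o['tcp_rot'],o['wrist_force'])
r=Rm@o['tcp_pos'][:2]*1000; print('press xy',r-[516.2,99])
c=cam('wrist'); cv2.imwrite('pics/w18.png',c['img'])
c=cam('scene'); cv2.imwrite('pics/s18.png',cv2.resize(c['img'][150:290,280:460],None,fx=4,fy=4,interpolation=2))
E
```

```text
[0.41249424 0.23274298 0.18736543] [-3.12206301 -0.02254737 -3.02867224] [ 0.41558573  0.65272915 -0.30432622]
press xy [-77.54888411  79.62248422]
```

View pics/s18.png

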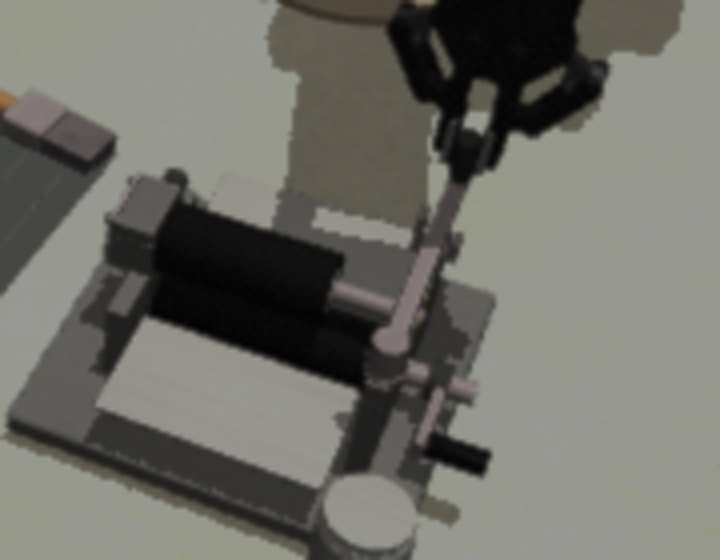

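View pics/w18.png

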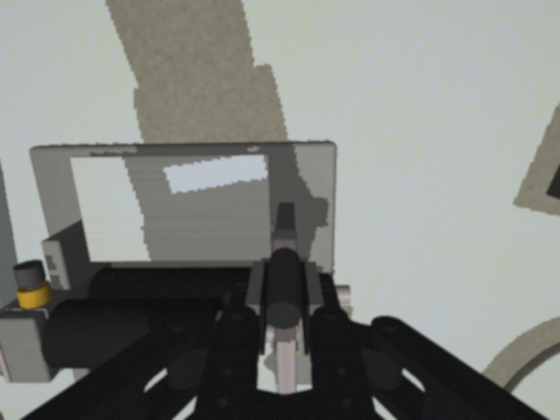

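Request:
move_arm(
  motion=[
    [-0.002, -0.002, -0.01, 0],
    [-0.002, 0, -0.008, 0],
    [-0.001, 0, -0.006, 0],
    [0, 0, 0, 0],
  ],
)

```text
clock: 21.05
tcp_pos: [0.4048, 0.2313, 0.162]
tcp_rot: [-3.122, -0.028, -3.03]
wrist_force: [-0.6, -1.1, 1.2]
opening: 0.0153
```

Request:
move_arm(
  motion=[
    [0, 0, -0.003, 0],
    [0, 0, 0, 0],
  ],
)

```text
clock: 21.25
tcp_pos: [0.4048, 0.2314, 0.1602]
tcp_rot: [-3.121, -0.028, -3.03]
wrist_force: [-1.9, -0.7, -0.2]
opening: 0.0149
```

Request:
move_arm(
  motion=[
    [0, 0, 0, 0],
    [0, 0, 0, 0],
    [0, 0, 0, 0],
    [0, 0, 0, 0],
  ],
  fingers=0.06,
)

```text
clock: 21.65
tcp_pos: [0.4061, 0.2316, 0.1608]
tcp_rot: [-3.121, -0.025, -3.031]
wrist_force: [0.7, 0.1, 0.1]
opening: 0.0597
```

Request:
move_arm(
  motion=[
    [0, 0, 0.03, 0],
    [0, 0, 0.045, 0],
    [-0.03, 0, 0.045, 0],
    [-0.04, 0, 0, 0],
    [0, 0, 0, 0],
  ],
)

```text
clock: 22.15
tcp_pos: [0.336, 0.231, 0.2807]
tcp_rot: [-3.122, -0.026, -3.032]
wrist_force: [0.2, 0.7, 0.0]
opening: 0.0601
```

```bash
python3 - <<'E'
from slot import *
o=robot.get_obs(); print(o['tcp_pos'],o['tcp_rot'],o['wrist_force'])
c=cam('wrist'); cv2.imwrite('pics/w19.png',c['img']); np.savez('w19.npz',**c)
c=cam('scene'); cv2.imwrite('pics/s19.png',cv2.resize(c['img'][150:290,280:460],None,fx=4,fy=4,interpolation=2))
c=cam('top'); cv2.imwrite('pics/t19.png',cv2.resize(c['img'][150:300,90:290],None,fx=4,fy=4,interpolation=2)); np.savez('t19.npz',**c)
E
```

```text
[0.33604462 0.23095285 0.28073867] [-3.12154538 -0.0264123  -3.03217754] [0.23311634 0.66387309 0.00612625]
```

View pics/s19.png

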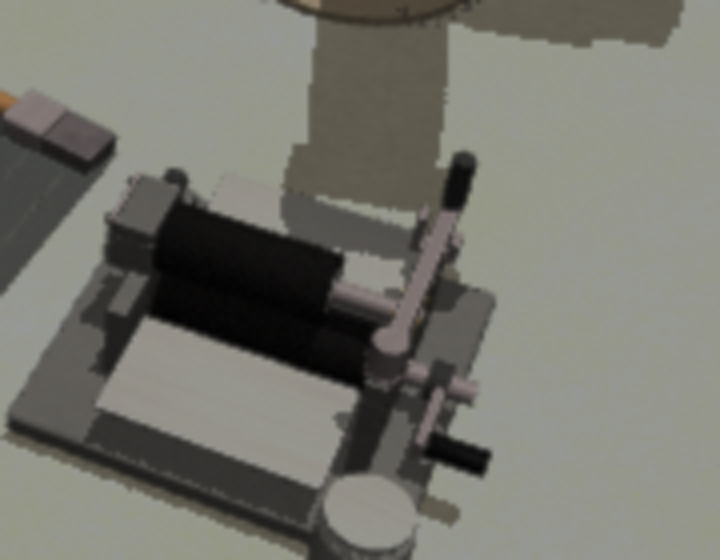

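View pics/w19.png

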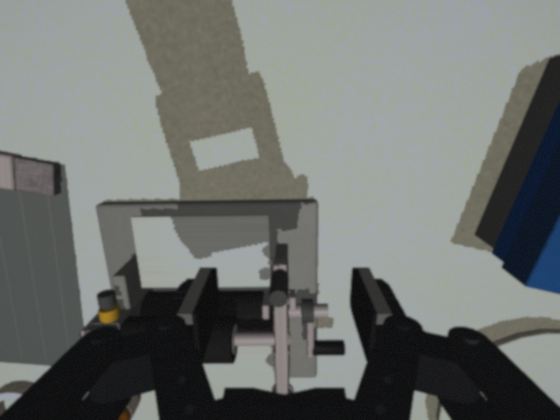

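View pics/t19.png

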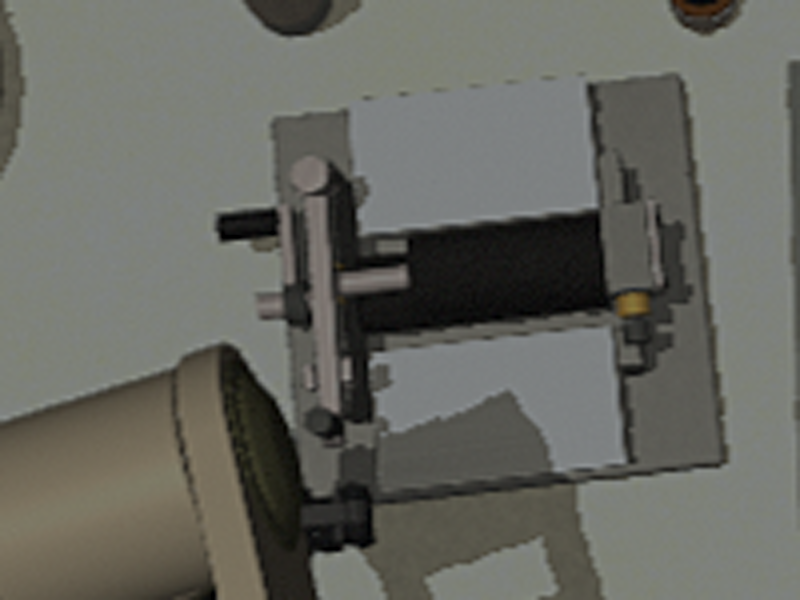

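In all three views the bar lies along the left frame between the catch walls. I'll check that it is level, and check the roller and the spare.

```bash
python3 - <<'E'
from slot import *
for f,off in [('t19.npz',(4,1)),('w19.npz',(0,0))]:
    c=dict(np.load(f)); P=pts(c); Z=P[...,2]; r=P[...,:2]@Rm.T*1000-[516.2+off[0],99+off[1]]
    k=(abs(r[...,1]-78)<5)
    print(f)
    for a in range(-100,60,8):
        s=k&(r[...,0]>=a)&(r[...,0]<a+8)&(Z>.09)&(Z<.2)
        if s.sum()>4: print(a+4,np.percentile(Z[s]*1000,[20,50,80]).round(1),s.sum(),end='; ')
    print()
c=dict(np.load('t19.npz')); P=pts(c); Z=P[...,2]; r=P[...,:2]@Rm.T*1000-[520.2,100]
m=(Z>.153)&(Z<.18)&(abs(r[...,0]+85)<25)&(abs(r[...,1]-78)<25); print('knob',r[m].mean(0),np.median(Z[m]))
m=(Z>.124)&(Z<.131)&(abs(r[...,0])<8)&(r[...,1]<50); print('barrel y',np.percentile(r[m][:,1],[1,99]))
m=np.zeros(Z.shape,bool); m[165:200,385:425]=1; q=P[m&(Z>.13)&(Z<.15)]; print('spare',q.mean(0))
E
```

```text
t19.npz
-96 [122.4 125.8 143.6] 13; -88 [137.7 165.5 168.3] 24; -80 [162.4 166.2 169. ] 18; -72 [123.2 124.8 129.3] 18; -64 [123.8 126.7 127.7] 19; -56 [124.2 126.7 130. ] 13; -48 [122.4 126.2 128.7] 21; -40 [125.2 127.7 129.6] 19; -32 [126.2 126.9 130.1] 15; -24 [124.  127.9 129.6] 15; -16 [124.7 127.7 128.9] 20; -8 [124.9 127.  128.9] 16; 0 [124.5 126.9 128.7] 16; 8 [121.1 126.5 129.7] 20; 16 [125.7 127.7 129.7] 16; 24 [125.3 127.5 128.7] 17; 32 [125.  127.7 129.9] 15; 40 [125.9 127.1 129.3] 15; 48 [126.5 130.  136.6] 22; 56 [136.9 138.9 140.7] 13; 
w19.npz
-96 [127.2 142.7 158.8] 317; -88 [159.  167.2 168. ] 157; -80 [166.9 167.6 168.1] 66; -56 [127.3 127.9 128.4] 13; -48 [127.1 127.5 128. ] 71; -40 [127.1 127.5 128.1] 71; -32 [127.2 127.6 128.2] 77; -24 [127.1 127.6 128.1] 81; -16 [127.1 127.6 128.2] 69; -8 [127.  127.6 128. ] 67; 0 [127.  127.5 128. ] 67; 8 [127.3 127.6 128.2] 69; 16 [126.9 127.5 127.9] 68; 24 [127.1 127.7 128.3] 68; 32 [127.2 127.6 128.1] 61; 40 [127.2 127.7 128.3] 67; 48 [127.  127.5 127.8] 25; 
knob [-85.18420739  77.48309244] 0.16665038505654595
barrel y [-113.89533474   28.34660168]
spare [ 0.59655204 -0.31436389  0.140513  ]
```

The bar is level, with its top face at 127.6 mm along its whole length and the knob at press y = 77.5. The spare hasn't moved and the gripper is clear, so I'm handing in.

```bash
python3 -c "
from plant import sign_off
print(sign_off())"
```

```text
the job is handed in; nothing more can be done
None
```

The large roller is fitted in the press and the keeper bar is down in its notch. I handed the job in at about 22 s on the robot's clock.

**What I did:**
- I drew the roller from the stand by its long journal and tipped it down onto the mat.
- I regripped it by the barrel, lowered it level into the press and slid it home in the bearing. It went past the plunger until the barrel end stopped it.
- I then took the knob, swung the bar in, lifted it over the lip and lowered it into the notch.

**Last checks:**
- **Roller:** After release, the barrel spanned about y = −85 to +29 mm in the press frame and was level. The long journal was in the slot, ending near y = 87 mm, which matches the home position. I could not see the plunger in the groove directly; I inferred it from these positions and the stop I felt.
- **Keeper bar:** Its top face read about 127.6 mm along its whole length, so it is level on the notch floor. The knob is over the slot line at y = 77.5 mm, and the journal lies under the bar.
- **Spare roller:** It had not moved. The other items looked untouched in the pictures, and the gripper was clear of everything.

**Disagreements:**
- The top camera's positions differed from the wrist camera's by about 4 mm. I did the fine alignment by the wrist camera, using the slot marks.
- In the last top view, the barrel could not be told from the bearing block, which is nearly as high. The barrel's bearing end therefore rests on the earlier wrist view.

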